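Pack the travel atomisers from their locked charging dock

ROBOT

A 6-joint arm with a two-finger parallel gripper is mounted at the origin on the work surface. World frame = base frame: x ahead of the robot, y to its left, z up, the work surface at z = 0. Lengths are in mm, angles in rad, forces in N, time in s.
With the tool pointing down it reaches from about 275 to 1000 mm from the base axis. Payload 8.4 kg.
Tool frame: the origin (TCP) lies at the very end of the fingers, on their centre line; the grasp point (between the pads) lies 19 mm behind it; z points along the fingers, y is the direction in which the jaws open and shut (so a half turn about z gives the same grasp; the last joint's range is limited). The gripper opens to 85 mm and grips with 20 to 120 N. Pads are 22 mm wide; open, the fingers measure 114 mm over their backs; the gripper's body (76 mm by 85 mm) begins 54 mm behind the grasp point. The pads swing forward as they close: fully open they stand 13 mm farther back than shut.
Start: joints at [-1.351, 0.353, 1.633, -0, 1.155, -0.002], TCP at [137.489, -609.692, 196.381] pointing down, gripper open.
Joint ranges: [-2.63, 2.63], [-0.92, 2.1], [0.06, 2.66], [-1.3, 4.44], [0, 2.69], [-3.02, 3.02]. Speed limits (rad/s): [2.22, 2.22, 2.79, 3.14, 3.14, 3.14].

INTERFACE

Orientations are given as [roll, pitch, yaw] about the fixed x, y, z axes, in that order (R = Rz(yaw) Ry(pitch) Rx(roll)).
In Python, from rig import sense, grab_frame, get_calibration, sign_off, boxes_of, trace gives the robot as it stands.
- The arm moves only by the tool servo_tool, never from a script. Its argument "rows" is a list of rows, each a list of 3 entries, a list of its own where there are three numbers: the finger opening in mm, from 0 to 85.4, then the shift along the tool's x, y, z in mm, then the turn, a rotation vector about the tool's x, y, z in degrees. A call has 1 to 8 rows; each row shifts and turns the commanded pose from where the row before left it, along the tool's axes as they then stand; what a row does not reach is not made up. A row lasts 1/8 s, in which the tool goes at most 62.5 mm and 10.7 degrees, less where a joint would pass 70% of its speed; a pose out of reach is approached as far as the arm can. A call is refused whole if a number of a shift passes 62.5 or a number of a turn 10.7, either way. A call with a gripper value outside its range is refused whole. The fingers move at their own pace and stop on an object; "force" is the grip in N (left out, the last holds). Time passes only in rows, so rows that do not move let the fingers close. It gives the time, the measured TCP pose, the force and the opening at its end, in the units of the state.
- sense(): the state, without advancing time (a new reading comes with each control period).
- grab_frame(name): name is "scene" or "top" or "wrist"; returns the picture (400x640x3 uint8, blue, green, red); there is no depth.
- get_calibration(name): a dict with "intrinsics" (3x3 intrinsics, pixels), "world_to_cam" (4x4, takes a point from world to camera coordinates). Camera axes: x right, y down, z forward; pixel columns grow to the right and rows downward; lengths in mm; the calibration is good to about 2 mm. A picture is of the moment at which its call begins: read the wrist's pose just before it. get_calibration takes no time and is no camera call; for the wrist camera it gives the pose at the moment of the call.
- sign_off(): hands the job in, once; it reports no verdict.
Trained networks look in the newest picture that a camera, given by its name, has taken for a name from the list of things; names that differ only in an ending like _2 or _b are one class to them, and where a whole thing is asked for, a point or a joint stands for the part that bears it (a point fixed in the world has none). Each returns a list of dicts, best first, with "conf" (0 to 1); they miss things now and then, are a little off and sometimes report something else, mostly with a low value. They report only what shows in the picture. A call takes as long as a camera call. They do not tell look-alikes from the thing itself.
- boxes_of(camera, thing): "centre" ([x, y, z] in mm, in the coordinates of the camera as it stood for that picture, good to about 4 mm: the middle of the surface that is visible of it).
- trace(camera, thing): "mask" (400x640 bool, what is visible of it).
The state is a dict: "clock": time; "qpos": joint angles; "qvel": joint speeds; "joint_efforts": joint torques, N m; "eef_pos": TCP position; "tcp_rot": TCP orientation; "contact_force": force on the tool from outside, world axes, zero at the start; "wrist_torque": the same for the moment, N m; "opening": opening from 0.0 (shut) to 1.0 (fully open).
Only numpy, scipy, OpenCV 4.12 (cv2) and the standard library are available. Lean on these libraries where they do the work, as an engineer would, in place of code of your own. Each camera call takes 0.05 s, during which the arm holds its last target. There are 200 camera calls.

TASK

Pack the travel atomisers: lift the dock's steel keeper by its black knob over the red bumps and slide it fully open, pull every atomiser that is there up out of its sprung socket and put it inside the leather travel case (standing or lying). When all are in the case, lift the keeper back over the bumps and slide it shut so that it drops fully down behind them. Leave the oud bottles, the incense burner, the lipstick and the cream jar standing where they are.

Things in the scene. Friction and masses are not known exactly. Their poses are not given: they have to be found in the camera images.
- dock: white charging dock, fixed, 90 (x) x 334 (y) x 60 high; origin under its centre, z up, y along its length. Four square sockets 37 wide in a row along its middle at y = 139, 73, 7 and -59, floor 15 above the counter, some empty. In each two sprung balls hold the atomiser by a groove: it comes straight up against about 8 N within the first 20 mm and is out after 45.
- dock_bump (a point): top centre of one of the two red bumps on the dock's top, 10 (x) x 12 (y) x 12 high; this one at the dock's x = -38.5, y = -126.5, the other at x = +38.5. Axes as the dock's.
- keeper_slide (a joint): travel of the dark steel keeper comb along the dock's -y, m: 0 shut (teeth over the atomisers' flanges), 0.033 fully open (teeth in the gaps, the row free). 1 N of friction. While it is down the bumps catch its two feet (14 long in y): shut it rests at 0 to 0.0035, open at 0.0295 to 0.033. It passes only while lifted.
- keeper_lift (a joint): height of the keeper above its lowest place, m, 0 to 0.022; its feet clear the bumps above 0.011. It weighs about 3 N and falls by itself when let go.
- keeper_knob (a point): centre of the keeper's black square knob, 24 x 24 x 44 high, upright, which moves with the keeper (slide and lift); 98 above the counter when down, at the dock's y = -119 when shut. Axes as the dock's. The keeper's plate below it has its top 76 above the counter.
- case_in (a point): centre of the inner floor of the loose brown leather travel case, an open box 172 (x) x 212 (y) x 45 high outside, walls and floor 6 thick; axes along its sides, z up; 0.6 kg.
- atomiser0_mid (a point): centre (half-way up) of the gold atomiser with a red band, 115 tall, 0.14 kg, or None if absent; z points to its top, x and y along its flats. From the bottom: dark foot 34 square, 46 high; flange 38 square, 6 thick; gold body 22 square, 63 high, to grip. At first in a dock socket, flats along the dock's, the keeper's teeth (top 76 above the counter) over its flange.
- atomiser1_mid (a point): centre (half-way up) of the gold atomiser with a blue band, 115 tall, 0.14 kg, or None if absent; z points to its top, x and y along its flats. From the bottom: dark foot 34 square, 46 high; flange 38 square, 6 thick; gold body 22 square, 63 high, to grip. At first in a dock socket, flats along the dock's, the keeper's teeth (top 76 above the counter) over its flange.
- atomiser2_mid (a point): centre (half-way up) of the gold atomiser with a green band, 115 tall, 0.14 kg, or None if absent; z points to its top, x and y along its flats. From the bottom: dark foot 34 square, 46 high; flange 38 square, 6 thick; gold body 22 square, 63 high, to grip. At first in a dock socket, flats along the dock's, the keeper's teeth (top 76 above the counter) over its flange.
- atomiser3_mid (a point): centre (half-way up) of the gold atomiser with a black band, 115 tall, 0.14 kg, or None if absent; z points to its top, x and y along its flats. From the bottom: dark foot 34 square, 46 high; flange 38 square, 6 thick; gold body 22 square, 63 high, to grip. At first in a dock socket, flats along the dock's, the keeper's teeth (top 76 above the counter) over its flange.
- oud0: oud bottle, 50 square, 126 tall, on the gilded tray; bystander, origin under its centre
- oud1: oud bottle, 50 square, 126 tall, on the gilded tray; bystander, origin under its centre
- oud2: oud bottle, 50 square, 126 tall, on the gilded tray; bystander, origin under its centre
- burner: white porcelain incense burner, 103 tall; bystander, origin under its centre
- lipstick: gold lipstick tube, 75 tall, standing; bystander, origin under its centre
- cream_jar: cream jar, 52 tall; bystander, origin under its centre
There are look-alikes about, which are no part of the job. What is shaped like the part that bears atomiser2_mid but purple is not meant.

How it is judged:
By the outcome, as a careful person would: the job done as asked, in the order asked, and still so for the second after the job is handed in, with the robot touching nothing.
Of atomiser0, atomiser1, atomiser2, atomiser3 only 3 to 4 are there at a start; the rules pass over those that are not, and their reading is None.
At some moment in a run one of case may be knocked a few centimetres aside while the robot is not near it.
Once in a run the grip may slacken for a moment while it holds something.
It also fails if it takes over 210 s, if anything falls off the work surface, if the arm or the gripper's body presses on something with over 40 N, if the wrist force passes 120 N, or if a joint passes its speed limit or range.

## Working session

There is one attempt and no reset: what is moved stays moved. The work goes in short steps, Python scripts to look and compute and a tool call to move; the robot and the scene stay as the last step left them, time stands still between calls to the robot, and variables do not carry over. Pictures are saved under pics/ and viewed, about 12 in all and at most 16, crops included, and the job is handed in when it is done.

Besides the shell and the picture viewer there is one more tool, called after "Emit:" by a JSON object that holds its "api" and its "payload", one argument or row to a line. servo_tool: Moves the arm, as the interface text tells. Its arguments: {"type":"object","properties":{"rows":{"type":"array","items":{"type":"array"}},"force":{"type":"number"}},"required":["rows"]}

```bash
mkdir -p pics; ls; cat > h.py <<'E'
import numpy as np, cv2
from rig import *
def cal(n):
    c=get_calibration(n); return np.array(c["intrinsics"],float),np.array(c["world_to_cam"],float)
def c2w(n,p):
    K,T=cal(n); return (np.linalg.inv(T)@np.r_[p,1])[:3]
def px(n,p):
    K,T=cal(n); q=K@(T@np.r_[p,1])[:3]; return q[:2]/q[2]
def ray(n,uv,z):
    K,T=cal(n); Ti=np.linalg.inv(T); d=Ti[:3,:3]@np.linalg.inv(K)@np.r_[uv,1]; o=Ti[:3,3]
    return o+d*(z-o[2])/d[2]
E
python3 - <<'E'
from h import *
print(sense())
for n in ("scene","top"):
    im=grab_frame(n); cv2.imwrite(f"pics/{n}0.png",im)
    for t in ("dock","keeper_knob","dock_bump","case_in","atomiser0_mid","atomiser1_mid","atomiser2_mid","atomiser3_mid","burner","lipstick","cream_jar"):
        for b in boxes_of(n,t)[:4]:
            w=c2w(n,b["centre"]); print(n,t,round(b["conf"],2),w.round(0),px(n,w).round(0))
E
```

```text
pics
{'clock': 0.0, 'qpos': array([-1.35138743e+00,  3.53648629e-01,  1.63417630e+00,  1.03918837e-05,
        1.15522385e+00, -2.38218314e-03]), 'qvel': array([-0.00057894,  0.00125281, -0.00066191, -0.00125283,  0.00067954,
        0.0002287 ]), 'joint_efforts': array([ 4.73608579e-04, -6.05238390e+01, -3.42069733e+01,  1.01807491e-04,
        9.46293992e-03, -1.04071904e-05]), 'eef_pos': array([ 137.37814573, -609.14048166,  195.64339505]), 'tcp_rot': array([-3.14013656e+00, -1.29699753e-05,  2.21786871e-01]), 'contact_force': array([0.98917714, 0.22561307, 0.13793276]), 'wrist_torque': array([-0.01004176,  0.06024096, -0.00652912]), 'opening': 1.0025401131804212}
scene dock 0.82 [550. 210.  60.] [404. 246.]
scene dock 0.44 [676.   8.  59.] [306. 263.]
scene keeper_knob 0.96 [531. 191.  78.] [400. 234.]
scene keeper_knob 0.25 [ 300. -374.   50.] [236. 113.]
scene dock_bump 0.67 [545. 206.  64.] [404. 243.]
scene case_in 0.85 [ 507. -195.    5.] [261. 193.]
scene atomiser0_mid 0.74 [532. 347. 101.] [468. 251.]
scene atomiser0_mid 0.51 [531. 192.  75.] [400. 234.]
scene atomiser1_mi
[... 335 characters left out ...]
]
top keeper_knob 0.71 [497. 188.  78.] [244. 211.]
top keeper_knob 0.42 [ 789. -110.   84.] [346. 110.]
top dock_bump 0.64 [499. 194.  58.] [243. 211.]
top case_in 0.63 [701. 251.  90.] [222. 141.]
top case_in 0.59 [ 504. -193.    6.] [374. 209.]
top atomiser0_mid 0.57 [517. 342.  98.] [188. 204.]
top atomiser0_mid 0.37 [ 503. -193.    9.] [374. 210.]
top atomiser1_mid 0.72 [513. 278.  96.] [211. 205.]
top atomiser2_mid 0.46 [507. 213. 101.] [234. 207.]
top atomiser3_mid 0.61 [505. 147.  89.] [258. 208.]
top burner 0.73 [703. 250.  91.] [222. 140.]
top lipstick 0.5 [663.  -0.  72.] [310. 154.]
top cream_jar 0.71 [ 282. -380.   55.] [445. 284.]
top cream_jar 0.21 [497. 196.  59.] [243. 212.]
```

```bash
python3 - <<'E'
import cv2
a=cv2.imread("pics/scene0.png")[60:400,180:560];cv2.imwrite("pics/s1.png",cv2.resize(a,None,fx=1.75,fy=1.75,interpolation=cv2.INTER_CUBIC)[:600,:800])
a=cv2.imread("pics/top0.png")[90:310,160:480];cv2.imwrite("pics/t1.png",cv2.resize(a,None,fx=2.5,fy=2.5,interpolation=cv2.INTER_CUBIC))
E
```

```text
(no output)
```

View pics/s1.png

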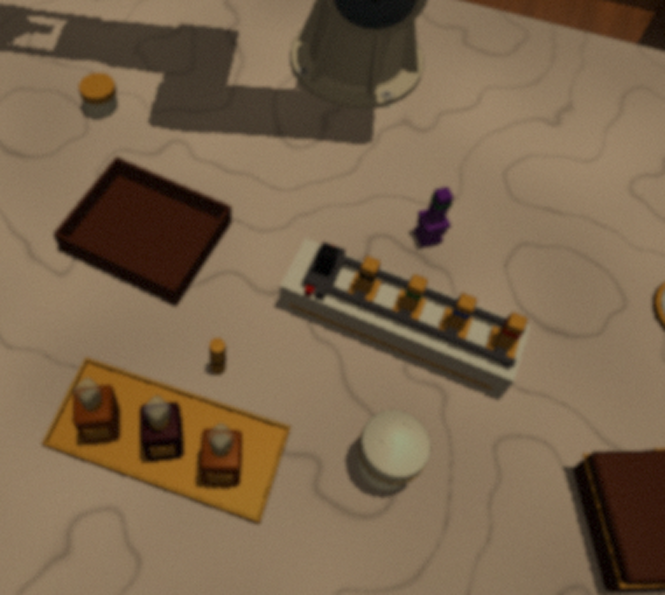

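View pics/t1.png

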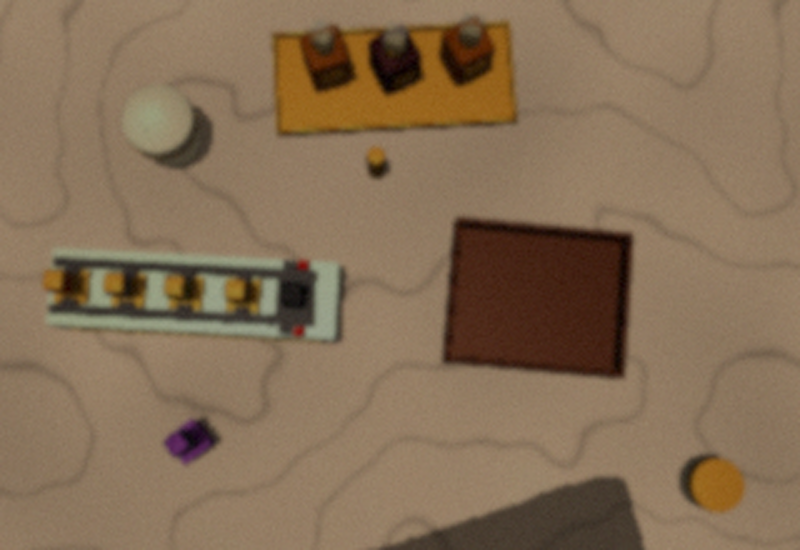

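Four gold atomisers sit in the dock, at t1 crop pixels (65,285), (125,288), (183,290) and (242,293). The black knob is at (295,293) with red bumps at (303,265) and (298,331), and the open case is at (537,298). Look-alikes are the purple atomiser (190,440), the lipstick (376,160) and a dark book at lower right in s1. I choose the four in the dock.

```bash
cat >> h.py <<'E'
def R2(a): return np.array([[np.cos(a),-np.sin(a)],[np.sin(a),np.cos(a)]])
def fitpose(n,loc,uvs,x0):
    from scipy.optimize import least_squares
    f=lambda p:np.concatenate([px(n,np.r_[R2(p[2])@l[:2]+p[:2],l[2]])-u for l,u in zip(np.array(loc,float),uvs)])
    r=least_squares(f,x0,loss='soft_l1'); return r.x,r.fun.reshape(-1,2)
E
python3 - <<'E'
from h import *
im=cv2.imread("pics/top0.png"); hsv=cv2.cvtColor(im,cv2.COLOR_BGR2HSV)
roi=np.zeros((400,640),bool); roi[180:235,170:305]=1
red=((hsv[...,0]<6)|(hsv[...,0]>174))&(hsv[...,1]>140)&(hsv[...,2]>80)&roi
n,l,st,ce=cv2.connectedComponentsWithStats(red.astype(np.uint8))
print(st[1:,4],ce[1:].round(1))
w=(hsv[...,1]<70)&(hsv[...,2]>110)&roi
ys,xs=np.nonzero(w); h=cv2.convexHull(np.c_[xs,ys].astype(np.int32)); print(w.sum(),cv2.minAreaRect(h)); print(cv2.approxPolyDP(h,3,True)[:,0].tolist())
m0=[m for m in trace("top","dock")]
for m in m0[:2]:
    ys,xs=np.nonzero(m["mask"]);h=cv2.convexHull(np.c_[xs,ys].astype(np.int32)); print(m["conf"],len(xs),cv2.minAreaRect(h),cv2.approxPolyDP(h,3,True)[:,0].tolist())
grab_frame("top")
for m in trace("top","case_in")[:2]:
    ys,xs=np.nonzero(m["mask"]);h=cv2.convexHull(np.c_[xs,ys].astype(np.int32)); print("case",m["conf"],len(xs),cv2.minAreaRect(h),cv2.approxPolyDP(h,3,True)[:,0].tolist())
K,T=cal("top");print(np.linalg.inv(T).round(2)[:3]);print(K)
E
```

```text
[13 12] [[280.5 195.8]
 [278.9 221.7]]
1634 ((236.5939483642578, 206.7618408203125), (116.12777709960938, 32.547080993652344), 3.0940582752227783)
[[295, 195], [292, 226], [178, 219], [181, 189]]
0.73 3129 ((236.82420349121094, 208.01622009277344), (116.80409240722656, 34.00751876831055), 2.862405300140381) [[295, 196], [293, 226], [178, 219], [182, 190]]
0.7 180 ((233.5, 207.0), (12.0, 15.0), 90.0) [[240, 213], [228, 212], [226, 203], [241, 201]]
case 0.93 4268 ((374.9605407714844, 208.81871032714844), (74.35128784179688, 58.7904167175293), 5.079607963562012) [[412, 184], [408, 240], [338, 234], [342, 178]]
[[-2.00000e-02 -9.90000e-01  1.20000e-01  3.84970e+02]
 [-1.00000e+00  2.00000e-02 -1.00000e-02 -6.91000e+00]
 [ 1.00000e-02 -1.20000e-01 -9.90000e-01  1.13485e+03]]
[[372.95478003   0.         315.71527917]
 [  0.         372.95478003 203.12642378]
 [  0.           0.           1.        ]]
```

```bash
python3 - <<'E'
from h import *
h=1;loc=[(45,-167,60),(-45,-167,60),(-45,167,60),(45,167,60),(38.5,-126.5,70),(-38.5,-126.5,70)]
uv=np.array([(296,195.5),(293.8,226.5),(178,219.5),(181.5,189.5),(280.5,195.8),(278.9,221.7)])
x,r=fitpose("top",loc,uv,[500,205,0]);print("dock",x.round(3),r.round(1).tolist())
x0=x
loc=[(86,-106,45),(-86,-106,45),(-86,106,45),(86,106,45)]
uv=np.array([(412,184),(408.3,240.3),(338,234.5),(342,178)])
xc,r=fitpose("top",loc,uv,[500,-190,0]);print("case",xc.round(3),r.round(1).tolist())
for y in (-119,139,73,7,-59): print(y,(R2(x[2])@[0,y]+x[:2]).round(1))
E
```

```text
dock [ 5.10775e+02  2.12496e+02 -7.10000e-02] [[-0.5, -0.4], [-0.2, -0.5], [-0.1, 0.2], [-0.5, -0.6], [0.7, 0.3], [0.5, 1.0]]
case [ 5.01422e+02 -1.90069e+02 -1.03000e-01] [[0.6, -0.7], [1.1, 1.0], [-1.1, 0.5], [-0.6, -0.8]]
-119 [502.4  93.8]
139 [520.6 351.1]
73 [515.9 285.3]
7 [511.3 219.5]
-59 [506.6 153.6]
```

```bash
cat >> h.py <<'E'
from scipy.spatial.transform import Rotation as Ro
def plan(tgt,yaw,op,n=None,smax=50):
    s=sense(); p=s["eef_pos"].copy(); R=Ro.from_euler('xyz',s["tcp_rot"]); Rt=Ro.from_euler('xyz',[np.pi,0,yaw])
    d=np.array(tgt)-p; rv=(R.inv()*Rt).as_rotvec(degrees=True)
    n=n or int(max(1,np.ceil(np.linalg.norm(d)/smax),np.ceil(np.abs(rv).max()/9)))
    rows=[]
    for i in range(n):
        k=n-i; sh=R.inv().apply((np.array(tgt)-p)/k).round(0 if k>1 else 1)
        rv=((R.inv()*Rt).as_rotvec(degrees=True)/k).round(1)
        p=p+R.apply(sh); R=R*Ro.from_rotvec(rv,degrees=True); rows.append([op,sh.tolist(),rv.tolist()])
    for i in range(0,n,8): print(rows[i:i+8])
    print("from",s["eef_pos"].round(1),s["tcp_rot"].round(3),"end",p.round(1))
def st():
    s=sense(); print(round(s["clock"],2),s["eef_pos"].round(1),s["tcp_rot"].round(3),s["contact_force"].round(1),round(s["opening"]*85.4,1))
E
python3 - <<'E'
from h import *
plan([495,60,220],1.5,85)
E
```

```text
[[85, [31.0, -36.0, -1.0], [0.0, -0.0, -4.6]], [85, [34.0, -33.0, -2.0], [0.0, -0.0, -4.6]], [85, [36.0, -31.0, -1.0], [0.0, -0.0, -4.6]], [85, [39.0, -27.0, -2.0], [0.0, -0.0, -4.6]], [85, [41.0, -24.0, -1.0], [0.0, -0.0, -4.6]], [85, [43.0, -21.0, -2.0], [0.0, -0.0, -4.6]], [85, [44.0, -18.0, -1.0], [0.0, -0.0, -4.6]], [85, [45.0, -14.0, -2.0], [0.0, -0.0, -4.6]]]
[[85, [46.0, -10.0, -1.0], [0.0, -0.0, -4.6]], [85, [47.0, -6.0, -2.0], [0.0, -0.0, -4.5]], [85, [47.0, -3.0, -1.0], [0.0, -0.0, -4.6]], [85, [48.0, 1.0, -2.0], [0.0, -0.0, -4.5]], [85, [47.0, 5.0, -1.0], [0.0, -0.0, -4.6]], [85, [47.0, 8.0, -2.0], [0.0, -0.0, -4.5]], [85, [46.0, 12.0, -1.0], [0.0, 0.0, -4.6]], [85, [44.4, 16.2, -1.6], [0.0, 0.0, -4.5]]]
from [ 137.5 -609.7  196.4] [ 3.142 -0.     0.222] end [495.  60. 220.]
```

Emit:
{"api": "servo_tool", "payload": {
  "rows": [
    [85,[31,-36,-1],[0,0,-4.6]],
    [85,[34,-33,-2],[0,0,-4.6]],
    [85,[36,-31,-1],[0,0,-4.6]],
    [85,[39,-27,-2],[0,0,-4.6]],
    [85,[41,-24,-1],[0,0,-4.6]],
    [85,[43,-21,-2],[0,0,-4.6]],
    [85,[44,-18,-1],[0,0,-4.6]],
    [85,[45,-14,-2],[0,0,-4.6]]
  ],
  "force": 60
}}

```text
clock: 2.35
eef_pos: [316.9, -273.3, 208.6]
tcp_rot: [3.141, -0.0, 0.866]
contact_force: [0.4, -0.4, 0.5]
opening: 0.995
```

Emit:
{"api": "servo_tool", "payload": {
  "rows": [
    [85,[46,-10,-1],[0,0,-4.6]],
    [85,[47,-6,-2],[0,0,-4.5]],
    [85,[47,-3,-1],[0,0,-4.6]],
    [85,[48,1,-2],[0,0,-4.5]],
    [85,[47,5,-1],[0,0,-4.6]],
    [85,[47,8,-2],[0,0,-4.5]],
    [85,[46,12,-1],[0,0,-4.6]],
    [85,[44,16,-2],[0,0,-4.5]]
  ]
}}

```text
clock: 3.35
eef_pos: [495.4, 61.2, 220.6]
tcp_rot: [3.141, 0.0, 1.502]
contact_force: [-0.5, -1.3, 0.1]
opening: 0.996
```

```bash
python3 - <<'E'
from h import *
st()
im=grab_frame("wrist"); cv2.imwrite("pics/w1.png",im)
K,T=cal("wrist"); print(np.linalg.inv(T).round(2)[:3]); print(K[0])
for t in ("keeper_knob","dock_bump"):
    for b in boxes_of("wrist",t)[:3]: print(t,round(b["conf"],2),c2w("wrist",b["centre"]).round(1))
E
```

```text
3.35 [495.4  61.2 220.6] [3.141 0.    1.502] [-0.5 -1.3  0.1] 85.1
[[ 1.0000e+00 -6.0000e-02 -2.0000e-02  5.0152e+02]
 [-7.0000e-02 -9.6000e-01 -2.8000e-01  1.3538e+02]
 [ 0.0000e+00  2.8000e-01 -9.6000e-01  3.9968e+02]]
[300.8574384    0.         320.17606043]
keeper_knob 0.57 [504.6 131.7  78. ]
keeper_knob 0.54 [665.9   5.6  59.1]
dock_bump 0.77 [508.9 138.6  58.9]
```

View pics/w1.png

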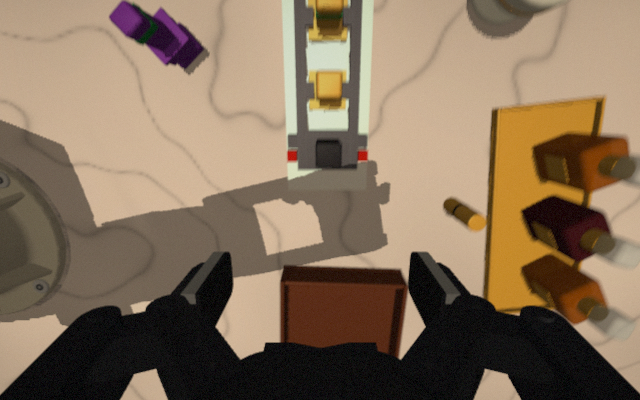

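```bash
python3 - <<'E'
from h import *
im=cv2.imread("pics/w1.png"); hsv=cv2.cvtColor(im,cv2.COLOR_BGR2HSV)
red=((hsv[...,0]<6)|(hsv[...,0]>174))&(hsv[...,1]>180)&(hsv[...,2]>120); red[:,:270]=0;red[:,390:]=0;red[220:]=0
n,l,s,c=cv2.connectedComponentsWithStats(red.astype(np.uint8)); print(s[1:].tolist(),c[1:].round(1))
g=cv2.cvtColor(im,cv2.COLOR_BGR2GRAY)
cv2.imwrite("pics/w1c.png",cv2.resize(im[70:200,260:400],None,fx=4.5,fy=4.5,interpolation=cv2.INTER_CUBIC))
D=np.array([510.8,212.5]);a=-.071
for l in [(0,-119,120),(12,-107,120),(-12,-131,120),(38.5,-126.5,72),(-38.5,-126.5,72),(45,-167,60),(-45,-167,60)]:
    print(l,px("wrist",np.r_[R2(a)@l[:2]+D,l[2]]).round(1))
E
```

```text
[[288, 151, 9, 9, 74], [358, 151, 9, 9, 73]] [[292.  155.4]
 [362.1 155.4]]
(0, -119, 120) [326.1 155.8]
(12, -107, 120) [339.4 142.6]
(-12, -131, 120) [313.2 168.6]
(38.5, -126.5, 72) [360.8 156.7]
(-38.5, -126.5, 72) [289.8 156.6]
(45, -167, 60) [363.6 190.3]
(-45, -167, 60) [286.1 190.2]
```

View pics/w1c.png

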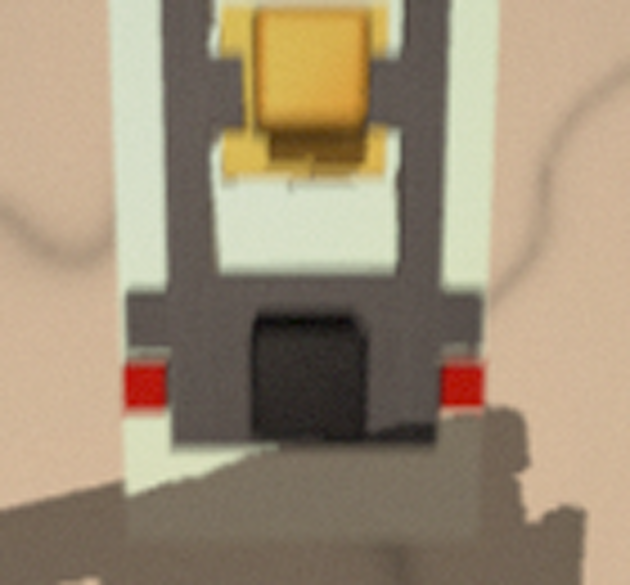

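w1 shows the dock from above with the knob's top centred at about (329,155.5) and the red bumps at (292,155) and (362,155). This agrees with the top-camera fit to within about 2 mm, so I shift x by +2.

```bash
python3 - <<'E'
from h import *
plan([504.5,94,84],1.5,85,5)
E
```

```text
[[85, [7.0, 1.0, 27.0], [0.0, -0.0, 0.0]], [85, [7.0, 1.0, 27.0], [0.0, -0.0, 0.0]], [85, [6.0, 2.0, 27.0], [0.0, -0.0, 0.0]], [85, [7.0, 1.0, 28.0], [0.0, -0.0, 0.1]], [85, [6.3, 1.7, 27.4], [0.0, -0.0, 0.0]]]
from [495.5  61.3 220.4] [ 3.141 -0.     1.502] end [504.5  94.   84. ]
```

Emit:
{"api": "servo_tool", "payload": {
  "rows": [
    [85,[33,7,20],[0,0,0]],
    [85,[0,0,40],[0,0,0]],
    [85,[0,0,40],[0,0,0]],
    [85,[0,0,30],[0,0,0]],
    [85,[0,0,6],[0,0,0]],
    [85,[0,0,0],[0,0,0]]
  ],
  "force": 40
}}

```text
clock: 4.25
eef_pos: [504.2, 91.5, 84.9]
tcp_rot: [3.142, 0.0, 1.499]
contact_force: [-0.7, 0.7, 0.3]
opening: 0.996
```

Emit:
{"api": "servo_tool", "payload": {
  "rows": [
    [10,[0,0,0],[0,0,0]],
    [10,[0,0,0],[0,0,0]],
    [10,[0,0,0],[0,0,0]],
    [10,[0,0,0],[0,0,0]],
    [10,[0,0,0],[0,0,0]]
  ]
}}

```text
clock: 4.88
eef_pos: [504.5, 92.2, 85.2]
tcp_rot: [3.141, -0.0, 1.499]
contact_force: [-2.3, -0.2, 8.3]
opening: 0.118
```

```bash
python3 - <<'E'
from h import *
st()
im=grab_frame("wrist"); cv2.imwrite("pics/w2.png",im)
st()
E
```

```text
4.88 [504.5  92.2  85.2] [ 3.141 -0.     1.499] [-2.3 -0.2  8.3] 10.1
4.92 [504.5  92.2  85.2] [ 3.141 -0.     1.499] [-1.8 -0.3  7.7] 10.3
```

View pics/w2.png

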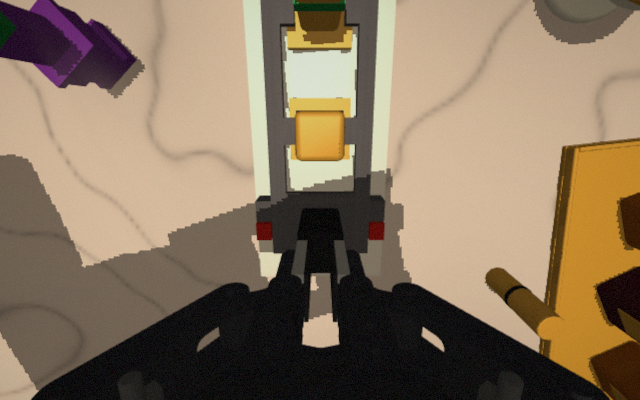

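```bash
python3 - <<'E'
from h import *
im=cv2.imread("pics/w2.png"); hsv=cv2.cvtColor(im,cv2.COLOR_BGR2HSV)
red=((hsv[...,0]<6)|(hsv[...,0]>174))&(hsv[...,1]>180)&(hsv[...,2]>90); red[:,:230]=0;red[:,400:]=0;red[280:]=0
n,l,s,c=cv2.connectedComponentsWithStats(red.astype(np.uint8)); print(s[1:].tolist(),c[1:].round(1))
D=np.array([512.8,212.5]);a=-.071
for l in [(12,-107,120),(-12,-107,120),(-12,-131,120),(12,-107,76),(38.5,-126.5,72),(-38.5,-126.5,72),(11,-48,130),(-11,-70,130)]:
    print(l,px("wrist",np.r_[R2(a)@l[:2]+D,l[2]]).round(1))
for x in (-12,12):
  for y in (-11,11):
    for z in (85,123): print(x,y,z,px("wrist",np.r_[R2(a)@[x,y]+[504.5,92.2],z]).round(1))
cv2.imwrite("pics/w2c.png",cv2.resize(im[180:360,230:410],None,fx=3.3,fy=3.3,interpolation=cv2.INTER_CUBIC))
E
```

```text
[[256, 224, 15, 16, 167], [370, 224, 14, 16, 167]] [[263.1 231.8]
 [376.7 231.7]]
(12, -107, 120) [344.8 229.6]
(-12, -107, 120) [297.9 229.7]
(-12, -131, 120) [298.9 271.6]
(12, -107, 76) [339.5 204.6]
(38.5, -126.5, 72) [377.4 230.1]
(-38.5, -126.5, 72) [264.7 230.3]
(11, -48, 130) [347.3 108.6]
(-11, -70, 130) [296.7 160.5]
-12 -11 85 [302.9 245.1]
-12 -11 123 [299.  275.5]
-12 11 85 [302.3 212.8]
-12 11 123 [298.1 236.7]
12 -11 85 [340.1 245. ]
12 -11 123 [344.7 275.4]
12 11 85 [340.7 212.7]
12 11 123 [345.7 236.6]
```

View pics/w2c.png

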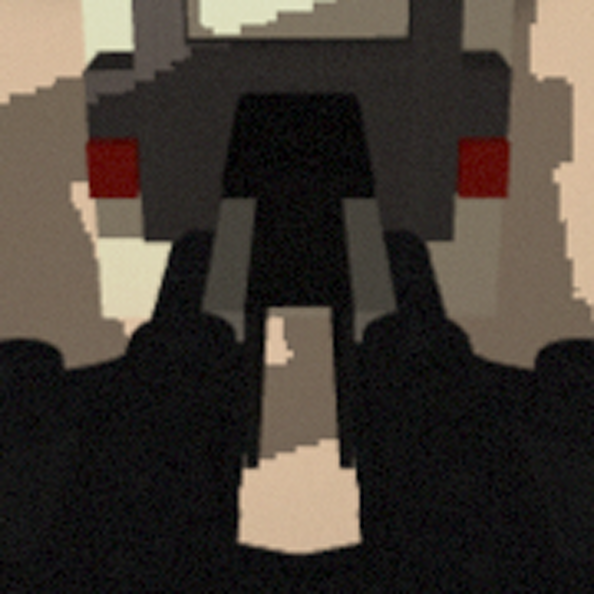

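```bash
python3 - <<'E'
from h import *
s=sense();R=Ro.from_euler('xyz',s["tcp_rot"])
for y in (-42.7,42.7,-5,5,-12,12):
  for z in (0,-13,-25,-38,-50): print(y,z,[px("wrist",s["eef_pos"]+R.apply([x,y,z])).round(0).tolist() for x in (11,-11)])
E
```

```text
-42.7 0 [[253.0, 213.0], [255.0, 245.0]]
-42.7 -13 [[248.0, 220.0], [251.0, 254.0]]
-42.7 -25 [[243.0, 227.0], [246.0, 264.0]]
-42.7 -38 [[237.0, 237.0], [240.0, 276.0]]
-42.7 -50 [[230.0, 247.0], [234.0, 289.0]]
42.7 0 [[390.0, 213.0], [388.0, 245.0]]
42.7 -13 [[395.0, 220.0], [392.0, 254.0]]
42.7 -25 [[400.0, 227.0], [397.0, 264.0]]
42.7 -38 [[407.0, 237.0], [403.0, 276.0]]
42.7 -50 [[414.0, 247.0], [410.0, 288.0]]
-5 0 [[314.0, 213.0], [314.0, 245.0]]
-5 -13 [[313.0, 220.0], [313.0, 254.0]]
-5 -25 [[313.0, 227.0], [313.0, 264.0]]
-5 -38 [[312.0, 237.0], [312.0, 276.0]]
-5 -50 [[311.0, 247.0], [312.0, 288.0]]
5 0 [[330.0, 213.0], [329.0, 245.0]]
5 -13 [[330.0, 220.0], [330.0, 254.0]]
5 -25 [[331.0, 227.0], [331.0, 264.0]]
5 -38 [[332.0, 237.0], [331.0, 276.0]]
5 -50 [[333.0, 247.0], [332.0, 288.0]]
-12 0 [[302.0, 213.0], [303.0, 245.0]]
-12 -13 [[301.0, 220.0], [302.0, 254.0]]
-12 -25 [[300.0, 227.0], [301.0, 264.0]]
-12 -38 [[298.0, 237.0], [299.0, 276.0]]
-12 -50 [[296.0, 247.0], [297.0, 288.0]]
12 0 [[341.0, 213.0], [340.0, 245.0]]
12 -13 [[342.0, 220.0], [342.0, 254.0]]
12 -25 [[344.0, 227.0], [343.0, 264.0]]
12 -38 [[346.0, 237.0], [345.0, 276.0]]
12 -50 [[348.0, 247.0], [347.0, 288.0]]
```

The pads closed over the top of the knob: the opening is 10 mm and there is 8 N upward. In w1 and w2 the fingertips also appear about 36 mm behind the stated TCP. I'll open, descend with the force checked, and grip again.

Emit:
{"api": "servo_tool", "payload": {
  "rows": [
    [85,[0,0,-12],[0,0,0]],
    [85,[0,0,0],[0,0,0]],
    [85,[0,0,0],[0,0,0]],
    [85,[0,0,0],[0,0,0]],
    [85,[0,0,24],[0,0,0]],
    [85,[0,0,20],[0,0,0]],
    [85,[0,0,0],[0,0,0]]
  ]
}}

```text
clock: 5.8
eef_pos: [502.7, 91.8, 51.0]
tcp_rot: [-3.138, 0.001, 1.499]
contact_force: [-0.6, -0.8, 0.5]
opening: 0.997
```

Emit:
{"api": "servo_tool", "payload": {
  "rows": [
    [10,[0,0,0],[0,0,0]],
    [10,[0,0,0],[0,0,0]],
    [10,[0,0,0],[0,0,0]],
    [10,[0,0,0],[0,0,0]],
    [10,[0,0,0],[0,0,0]]
  ]
}}

```text
clock: 6.42
eef_pos: [504.4, 92.1, 52.9]
tcp_rot: [3.141, -0.0, 1.5]
contact_force: [-1.0, -0.9, 6.9]
opening: 0.272
```

Emit:
{"api": "servo_tool", "payload": {
  "rows": [
    [10,[0,0,-9],[0,0,0]],
    [10,[0,0,-8],[0,0,0]],
    [10,[0,0,0],[0,0,0]]
  ]
}}

```text
clock: 6.8
eef_pos: [504.3, 92.1, 70.1]
tcp_rot: [3.141, -0.0, 1.499]
contact_force: [1.1, -0.3, -2.5]
opening: 0.274
```

Emit:
{"api": "servo_tool", "payload": {
  "rows": [
    [10,[-8,0,0],[0,0,0]],
    [10,[-8,0,0],[0,0,0]],
    [10,[-8,0,0],[0,0,0]],
    [10,[-6,0,0],[0,0,0]],
    [10,[0,0,0],[0,0,0]]
  ]
}}

```text
clock: 7.42
eef_pos: [502.1, 61.4, 69.4]
tcp_rot: [3.141, 0.0, 1.499]
contact_force: [3.5, -1.9, -3.1]
opening: 0.272
```

Emit:
{"api": "servo_tool", "payload": {
  "rows": [
    [10,[-1.5,0,0],[0,0,0]],
    [10,[0,0,0],[0,0,0]],
    [10,[0,0,0],[0,0,0]]
  ]
}}

```text
clock: 7.8
eef_pos: [502.1, 60.6, 69.4]
tcp_rot: [3.141, 0.0, 1.5]
contact_force: [4.3, -1.1, -3.2]
opening: 0.273
```

Emit:
{"api": "servo_tool", "payload": {
  "rows": [
    [10,[0,0,9],[0,0,0]],
    [10,[0,0,7],[0,0,0]],
    [10,[0,0,0],[0,0,0]]
  ]
}}

```text
clock: 8.18
eef_pos: [502.1, 60.9, 53.0]
tcp_rot: [3.142, -0.0, 1.499]
contact_force: [4.6, 1.0, -2.0]
opening: 0.275
```

Emit:
{"api": "servo_tool", "payload": {
  "rows": [
    [85,[0,0,0],[0,0,0]],
    [85,[0,0,0],[0,0,0]],
    [85,[0,0,0],[0,0,0]],
    [85,[0,0,0],[0,0,0]],
    [85,[0,0,-40],[0,0,0]],
    [85,[0,0,-50],[0,0,0]],
    [85,[0,0,-40],[0,0,0]],
    [85,[0,0,0],[0,0,0]]
  ]
}}

```text
clock: 9.18
eef_pos: [503.9, 60.9, 186.5]
tcp_rot: [3.136, -0.001, 1.499]
contact_force: [-0.3, 0.1, -0.4]
opening: 0.998
```

```bash
python3 - <<'E'
from h import *
st()
im=grab_frame("wrist")
cv2.imwrite("pics/w3.png",im)
D=np.array([512.8,212.5]);a=-.071
for l in [(0,-150.5,120),(38.5,-126.5,72),(-38.5,-126.5,72),(45,-167,60),(-45,-167,60),(0,-59,130),(0,7,130),(11,-48,130),(11,18,130)]:
    print(l,px("wrist",np.r_[R2(a)@l[:2]+D,l[2]]).round(1))
E
```

```text
9.18 [503.9  60.9 186.5] [ 3.136e+00 -1.000e-03  1.499e+00] [-0.3  0.1 -0.4] 85.2
(0, -150.5, 120) [320.3 199. ]
(38.5, -126.5, 72) [359.8 161.6]
(-38.5, -126.5, 72) [280.5 161.7]
(45, -167, 60) [363.2 198.4]
(-45, -167, 60) [277.2 198.6]
(0, -59, 130) [320.2  80.8]
(0, 7, 130) [320.1 -26.5]
(11, -48, 130) [335.6  64.2]
(11, 18, 130) [337.  -46.4]
```

View pics/w3.png

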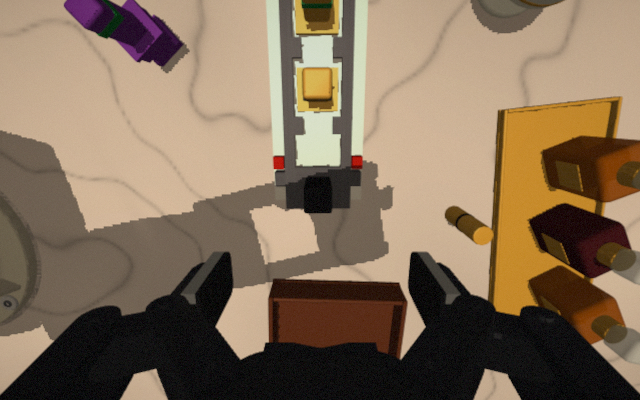

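The keeper is open, its teeth are in the gaps and its feet are past the red bumps at (278,161) and (356,161). Next is the nearest atomiser, black band, whose top is at about (318,83).

```bash
python3 - <<'E'
from h import *
plan([507.3,152.8,120],1.5,85,3)
E
```

```text
[[85, [31.0, -1.0, 22.0], [0.1, -0.0, -0.0]], [85, [31.0, -0.0, 21.0], [0.0, -0.0, -0.0]], [85, [30.1, -0.9, 21.6], [0.1, -0.0, -0.0]]]
from [502.6  60.7 184.5] [ 3.139e+00 -1.000e-03  1.499e+00] end [507.3 152.8 120. ]
```

Emit:
{"api": "servo_tool", "payload": {
  "rows": [
    [85,[46,-1,0],[0,0,0]],
    [85,[46,-1,20],[0,0,0]],
    [85,[0,0,45],[0,0,0]],
    [85,[0,0,45],[0,0,0]],
    [85,[0,0,22],[0,0,0]],
    [85,[0,0,0],[0,0,0]]
  ],
  "force": 70
}}

```text
clock: 9.98
eef_pos: [503.7, 151.8, 48.5]
tcp_rot: [-3.136, 0.002, 1.499]
contact_force: [0.1, 0.3, -0.5]
opening: 0.994
```

Emit:
{"api": "servo_tool", "payload": {
  "rows": [
    [8,[0,0,0],[0,0,0]],
    [8,[0,0,0],[0,0,0]],
    [8,[0,0,0],[0,0,0]],
    [8,[0,0,0],[0,0,0]],
    [8,[0,0,0],[0,0,0]]
  ]
}}

```text
clock: 10.6
eef_pos: [506.8, 152.7, 52.1]
tcp_rot: [3.141, -0.0, 1.499]
contact_force: [-1.0, 1.0, 6.5]
opening: 0.251
```

Emit:
{"api": "servo_tool", "payload": {
  "rows": [
    [8,[0,0,-8],[0,0,0]],
    [8,[0,0,-10],[0,0,0]],
    [8,[0,0,-12],[0,0,0]],
    [8,[0,0,-20],[0,0,0]],
    [8,[0,0,-30],[0,0,0]],
    [8,[0,0,-35],[0,0,0]],
    [8,[0,0,-20],[0,0,0]],
    [8,[0,0,0],[0,0,0]]
  ]
}}

```text
clock: 11.6
eef_pos: [507.3, 152.9, 188.6]
tcp_rot: [3.138, -0.001, 1.499]
contact_force: [-0.7, 0.7, -2.4]
opening: 0.252
```

```bash
python3 - <<'E'
from h import *
st()
grab_frame("top")
for m in trace("top","case_in")[:2]:
    ys,xs=np.nonzero(m["mask"]);h=cv2.convexHull(np.c_[xs,ys].astype(np.int32)); b=cv2.boxPoints(cv2.minAreaRect(h)); print("case",m["conf"],len(xs),cv2.approxPolyDP(h,3,True)[:,0].tolist())
c=R2(-.103)
for i,y in enumerate((-72,-24,24,72)): print((c@[0,y]+[501.4,-190]).round(1))
plan([494.0,-261.6,190],1.468,8)
E
```

```text
11.6 [507.3 152.9 188.6] [ 3.138e+00 -1.000e-03  1.499e+00] [-0.7  0.7 -2.4] 21.5
case 0.75 4173 [[412, 184], [408, 240], [338, 233], [342, 178]]
case 0.47 478 [[353, 98], [356, 114], [341, 124], [335, 114], [336, 104], [345, 96]]
[ 494.  -261.6]
[ 498.9 -213.9]
[ 503.9 -166.1]
[ 508.8 -118.4]
[[8, [-46.0, 2.0, -0.0], [-0.0, 0.0, 0.2]], [8, [-46.0, 2.0, -0.0], [-0.0, 0.0, 0.2]], [8, [-46.0, 2.0, -1.0], [-0.0, 0.0, 0.2]], [8, [-46.0, 3.0, -0.0], [-0.0, 0.0, 0.2]], [8, [-46.0, 3.0, -1.0], [-0.0, 0.0, 0.2]], [8, [-46.0, 3.0, -0.0], [-0.0, 0.0, 0.2]], [8, [-46.0, 3.0, -1.0], [-0.0, 0.0, 0.2]], [8, [-46.0, 3.0, -0.0], [-0.0, 0.0, 0.2]]]
[[8, [-45.5, 2.5, -0.7], [-0.0, 0.0, 0.2]]]
from [505.9 152.4 186.2] [-3.141  0.     1.499] end [ 494.  -261.6  190. ]
```

Emit:
{"api": "servo_tool", "payload": {
  "rows": [
    [8,[-46,2,0],[0,0,0.2]],
    [8,[-46,2,0],[0,0,0.2]],
    [8,[-46,2,0],[0,0,0.2]],
    [8,[-46,3,0],[0,0,0.2]],
    [8,[-46,3,0],[0,0,0.2]],
    [8,[-46,3,0],[0,0,0.2]],
    [8,[-46,3,0],[0,0,0.2]],
    [8,[-46,3,0],[0,0,0.2]]
  ]
}}

```text
clock: 12.7
eef_pos: [495.5, -217.1, 185.0]
tcp_rot: [-3.139, -0.001, 1.471]
contact_force: [0.5, 1.0, -1.6]
opening: 0.246
```

Emit:
{"api": "servo_tool", "payload": {
  "rows": [
    [8,[-46,3,0],[0,0,0.2]],
    [8,[0,0,20],[0,0,0]],
    [8,[0,0,0],[0,0,0]],
    [8,[0,0,0],[0,0,0]]
  ]
}}

```text
clock: 13.2
eef_pos: [494.8, -261.4, 166.1]
tcp_rot: [-3.14, -0.001, 1.468]
contact_force: [0.1, 0.3, -2.2]
opening: 0.245
```

```bash
python3 - <<'E'
from h import *
st()
cv2.imwrite("pics/w4.png",grab_frame("wrist"))
plan([494.0,-261.6,50],1.468,8,3)
E
```

```text
13.2 [ 494.8 -261.4  166.1] [-3.140e+00 -1.000e-03  1.468e+00] [ 0.1  0.3 -2.2] 20.9
[[8, [-0.0, -0.0, 39.0], [-0.0, -0.0, 0.0]], [8, [-0.0, -1.0, 39.0], [-0.0, -0.0, 0.0]], [8, [-0.2, -0.1, 38.5], [-0.0, -0.0, 0.0]]]
from [ 495.1 -261.5  166.5] [-3.141 -0.     1.469] end [ 494.  -261.6   50. ]
```

View pics/w4.png

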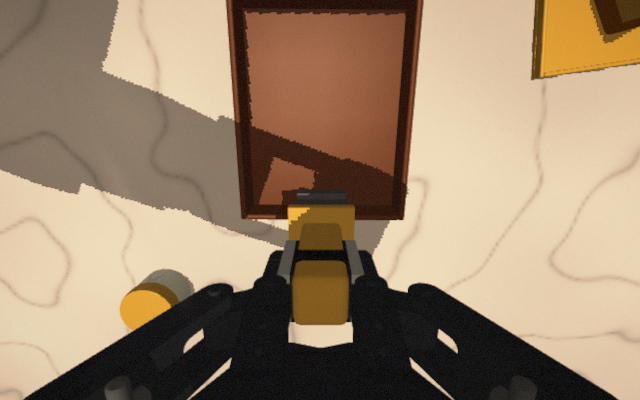

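```bash
python3 - <<'E'
from h import *
c=R2(-.103)
for l in [(-86,-106,45),(86,-106,45),(-80,-100,45),(80,-100,45),(-86,106,45),(86,106,45)]: print(l,px("wrist",np.r_[c@l[:2]+[501.4,-190],l[2]]).round(1))
for uv in [(241,219),(405,219),(228,0),(422,0)]: print(ray("wrist",uv,45).round(1))
E
```

```text
(-86, -106, 45) [238.5 216.9]
(86, -106, 45) [401.5 216.9]
(-80, -100, 45) [243.8 211.5]
(80, -100, 45) [396.3 211.5]
(-86, 106, 45) [219.4 -17.3]
(86, 106, 45) [420.5 -17.3]
[ 407.2 -289.2   45. ]
[ 579.6 -307.    45. ]
[431.6 -89.2  45. ]
[ 599.  -106.5   45. ]
```

w4 shows the black-band atomiser upright in the grip. The case rim corners are at (241,219) and (405,219), about 2 mm from the fit, so I lower it.

Emit:
{"api": "servo_tool", "payload": {
  "rows": [
    [8,[0,0,40],[0,0,0]],
    [8,[0,0,40],[0,0,0]],
    [8,[0,0,28],[0,0,0]],
    [8,[0,0,8],[0,0,0]],
    [8,[0,0,3],[0,0,0]],
    [8,[0,0,0],[0,0,0]],
    [8,[0,0,0],[0,0,0]]
  ]
}}

```text
clock: 14.12
eef_pos: [495.7, -262.3, 48.5]
tcp_rot: [3.14, 0.001, 1.468]
contact_force: [0.0, -0.9, -1.5]
opening: 0.246
```

```bash
python3 -c "
from h import *
st()"
```

```text
14.12 [ 495.7 -262.3   48.5] [3.140e+00 1.000e-03 1.468e+00] [ 0.  -0.9 -1.5] 21.0
```

Not down yet (bottom ≈ 11). I'll step down 4 mm and watch the force.

Emit:
{"api": "servo_tool", "payload": {
  "rows": [
    [8,[0,0,2],[0,0,0]],
    [8,[0,0,1.5],[0,0,0]],
    [8,[0,0,0],[0,0,0]],
    [8,[0,0,0],[0,0,0]]
  ]
}}

```text
clock: 14.62
eef_pos: [495.0, -262.0, 43.8]
tcp_rot: [-3.142, -0.0, 1.468]
contact_force: [0.5, 0.1, -0.9]
opening: 0.25
```

Emit:
{"api": "servo_tool", "payload": {
  "rows": [
    [8,[0,0,1.5],[0,0,0]],
    [8,[0,0,0],[0,0,0]],
    [8,[0,0,0],[0,0,0]]
  ]
}}

```text
clock: 15.0
eef_pos: [495.3, -262.2, 43.1]
tcp_rot: [3.141, 0.0, 1.468]
contact_force: [-0.8, 0.7, 7.5]
opening: 0.252
```

Emit:
{"api": "servo_tool", "payload": {
  "rows": [
    [30,[0,0,0],[0,0,0]],
    [85,[0,0,0],[0,0,0]],
    [85,[0,0,0],[0,0,0]],
    [85,[0,0,0],[0,0,0]],
    [85,[0,0,-20],[0,0,0]],
    [85,[0,0,-45],[0,0,0]],
    [85,[0,0,-55],[0,0,0]],
    [85,[0,0,0],[0,0,0]]
  ]
}}

```text
clock: 16.0
eef_pos: [497.7, -263.5, 166.8]
tcp_rot: [3.134, 0.003, 1.468]
contact_force: [0.2, 0.1, -0.9]
opening: 0.991
```

```bash
python3 - <<'E'
from h import *
st()
im=grab_frame("wrist"); cv2.imwrite("pics/w5.png",im)
plan([511.5,219,160],1.5,85)
E
```

```text
16.0 [ 497.7 -263.5  166.8] [3.134e+00 3.000e-03 1.468e+00] [ 0.2  0.1 -0.9] 84.6
[[85, [48.0, -3.0, 0.0], [0.0, 0.0, -0.2]], [85, [48.0, -3.0, 0.0], [0.0, 0.0, -0.2]], [85, [48.0, -3.0, 0.0], [0.0, 0.0, -0.2]], [85, [48.0, -3.0, 0.0], [0.0, 0.0, -0.2]], [85, [48.0, -3.0, 1.0], [0.0, 0.0, -0.2]], [85, [48.0, -3.0, 0.0], [0.0, 0.0, -0.2]], [85, [48.0, -2.0, 1.0], [0.1, 0.0, -0.2]], [85, [48.0, -2.0, 0.0], [0.0, 0.0, -0.1]]]
[[85, [49.0, -3.0, 1.0], [0.1, 0.0, -0.2]], [85, [48.1, -1.8, 0.4], [0.0, 0.1, -0.1]]]
from [ 496.2 -262.7  164.3] [3.138e+00 2.000e-03 1.468e+00] end [511.5 218.9 160. ]
```

View pics/w5.png

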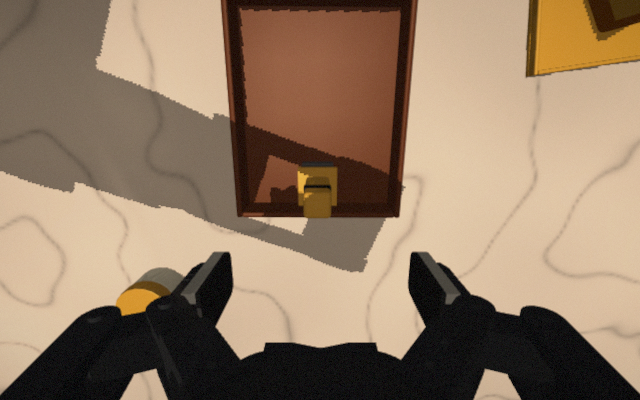

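w5 shows the black-band atomiser standing in the case at (318,190). Next is the green-band one.

Emit:
{"api": "servo_tool", "payload": {
  "rows": [
    [85,[48,-3,0],[0,0,-0.2]],
    [85,[48,-3,0],[0,0,-0.2]],
    [85,[48,-3,0],[0,0,-0.2]],
    [85,[48,-3,0],[0,0,-0.2]],
    [85,[48,-3,0],[0,0,-0.2]],
    [85,[48,-3,0],[0,0,-0.2]],
    [85,[48,-2,1],[0,0,-0.2]],
    [85,[48,-2,0],[0,0,-0.1]]
  ]
}}

```text
clock: 17.05
eef_pos: [506.7, 123.7, 159.8]
tcp_rot: [-3.139, 0.001, 1.494]
contact_force: [0.6, 0.1, -0.9]
opening: 0.995
```

Emit:
{"api": "servo_tool", "payload": {
  "rows": [
    [85,[48,-2,0],[0,0,-0.2]],
    [85,[49,-2,1],[0,0,-0.1]],
    [85,[0,0,0],[0,0,0]],
    [85,[0,0,0],[0,0,0]]
  ]
}}

```text
clock: 17.55
eef_pos: [510.1, 218.8, 159.0]
tcp_rot: [-3.139, 0.002, 1.5]
contact_force: [0.1, -0.7, 0.0]
opening: 0.996
```

```bash
python3 - <<'E'
from h import *
plan([511.5,218.7,52],1.5,85,3)
E
```

```text
[[85, [0.0, 1.0, 36.0], [-0.0, 0.0, 0.0]], [85, [0.0, 0.0, 35.0], [-0.1, 0.0, 0.0]], [85, [0.2, 0.6, 36.0], [-0.0, 0.1, 0.0]]]
from [510.1 218.8 159. ] [-3.139e+00  2.000e-03  1.500e+00] end [511.5 218.7  52. ]
```

Emit:
{"api": "servo_tool", "payload": {
  "rows": [
    [85,[0,1,45],[0,0,0]],
    [85,[0,0,40],[0,0,0]],
    [85,[0,0,23],[0,0,0]],
    [85,[0,0,0],[0,0,0]],
    [85,[0,0,0],[0,0,0]]
  ]
}}

```text
clock: 18.18
eef_pos: [512.6, 218.7, 53.1]
tcp_rot: [3.141, -0.0, 1.498]
contact_force: [-0.4, -0.3, 0.9]
opening: 0.993
```

Emit:
{"api": "servo_tool", "payload": {
  "rows": [
    [8,[0,0,0],[0,0,0]],
    [8,[0,0,0],[0,0,0]],
    [8,[0,0,0],[0,0,0]],
    [8,[0,0,0],[0,0,0]],
    [8,[0,0,0],[0,0,0]]
  ]
}}

```text
clock: 18.8
eef_pos: [512.4, 219.5, 52.8]
tcp_rot: [3.141, -0.0, 1.5]
contact_force: [0.4, -0.4, 4.9]
opening: 0.248
```

```bash
python3 -c "
from h import *
st()"
```

```text
18.8 [512.4 219.5  52.8] [ 3.141 -0.     1.5  ] [ 0.4 -0.4  4.9] 21.2
```

Emit:
{"api": "servo_tool", "payload": {
  "rows": [
    [8,[0,0,-8],[0,0,0]],
    [8,[0,0,-10],[0,0,0]],
    [8,[0,0,-12],[0,0,0]],
    [8,[0,0,-20],[0,0,0]],
    [8,[0,0,-30],[0,0,0]],
    [8,[0,0,-35],[0,0,0]],
    [8,[0,0,-20],[0,0,0]],
    [8,[0,0,0],[0,0,0]]
  ]
}}

```text
clock: 19.8
eef_pos: [513.3, 219.8, 189.8]
tcp_rot: [3.138, -0.002, 1.499]
contact_force: [-0.5, 0.2, -2.1]
opening: 0.25
```

```bash
cat > cs.py <<'E'
from h import *
def case():
    grab_frame("top")
    for m in trace("top","case_in")[:1]:
        ys,xs=np.nonzero(m["mask"]);h=cv2.convexHull(np.c_[xs,ys].astype(np.int32)); print("case",m["conf"],len(xs),cv2.approxPolyDP(h,3,True)[:,0].tolist())
E
python3 - <<'E'
from cs import *
st(); case()
plan([500.3,-214.8,190],1.468,8)
E
```

```text
19.8 [513.3 219.8 189.8] [ 3.138e+00 -2.000e-03  1.499e+00] [-0.5  0.2 -2.1] 21.3
case 0.68 4060 [[409, 239], [339, 235], [336, 226], [341, 178], [411, 183]]
[[8, [-48.0, 2.0, -0.0], [0.0, -0.0, 0.2]], [8, [-48.0, 2.0, -0.0], [0.0, -0.0, 0.2]], [8, [-48.0, 3.0, -0.0], [0.0, -0.0, 0.2]], [8, [-48.0, 3.0, -0.0], [0.0, -0.0, 0.2]], [8, [-48.0, 3.0, -1.0], [0.0, -0.0, 0.2]], [8, [-48.0, 3.0, -0.0], [0.0, -0.0, 0.2]], [8, [-48.0, 3.0, -1.0], [0.0, -0.0, 0.2]], [8, [-49.0, 3.0, -0.0], [0.0, -0.0, 0.2]]]
[[8, [-48.4, 3.5, -0.7], [0.0, -0.0, 0.2]]]
from [511.9 219.2 187.3] [ 3.142 -0.     1.499] end [ 500.3 -214.8  190. ]
```

Case unmoved.

Emit:
{"api": "servo_tool", "payload": {
  "rows": [
    [8,[-48,2,0],[0,0,0.2]],
    [8,[-48,2,0],[0,0,0.2]],
    [8,[-48,3,0],[0,0,0.2]],
    [8,[-48,3,0],[0,0,0.2]],
    [8,[-48,3,0],[0,0,0.2]],
    [8,[-48,3,0],[0,0,0.2]],
    [8,[-48,3,0],[0,0,0.2]],
    [8,[-49,3,0],[0,0,0.2]]
  ]
}}

```text
clock: 20.9
eef_pos: [500.9, -167.4, 186.2]
tcp_rot: [-3.14, -0.0, 1.471]
contact_force: [0.7, -0.0, -1.2]
opening: 0.251
```

Emit:
{"api": "servo_tool", "payload": {
  "rows": [
    [8,[-48,3,0],[0,0,0.2]],
    [8,[0,0,10],[0,0,0]],
    [8,[0,0,0],[0,0,0]],
    [8,[0,0,0],[0,0,0]]
  ]
}}

```text
clock: 21.4
eef_pos: [499.8, -213.0, 176.9]
tcp_rot: [-3.14, -0.001, 1.469]
contact_force: [-0.1, 0.5, -1.1]
opening: 0.249
```

```bash
python3 - <<'E'
from cs import *
st()
im=grab_frame("wrist"); cv2.imwrite("pics/w6.png",im)
for t in ("atomiser3_mid","atomiser2_mid"):
    for b in boxes_of("wrist",t)[:3]: print(t,round(b["conf"],2),c2w("wrist",b["centre"]).round(1))
for p in [(495.3,-262.2,121),(500.3,-214.8,190)]: print(px("wrist",p).round(0))
E
```

```text
21.4 [ 499.8 -213.   176.9] [-3.140e+00 -1.000e-03  1.469e+00] [-0.1  0.5 -1.1] 21.3
atomiser2_mid 0.81 [ 502.5 -203.4  234. ]
[321. 258.]
[322. 239.]
```

View pics/w6.png

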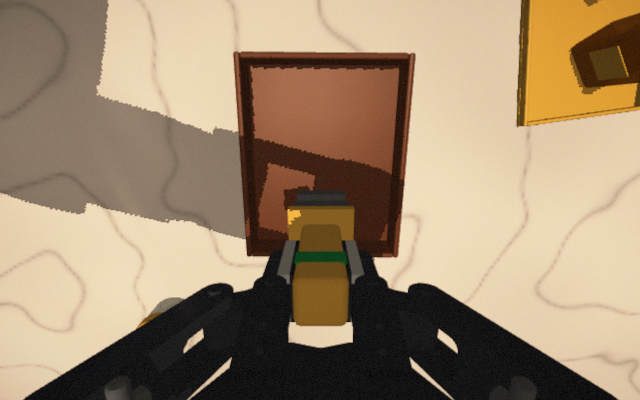

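w6 shows the green-band atomiser held upright over the case, whose rim corners are (236,54), (413,54), (247,255) and (398,255). I lower it.

Emit:
{"api": "servo_tool", "payload": {
  "rows": [
    [8,[0,0,40],[0,0,0]],
    [8,[0,0,40],[0,0,0]],
    [8,[0,0,35],[0,0,0]],
    [8,[0,0,11],[0,0,0]],
    [8,[0,0,4],[0,0,0]],
    [8,[0,0,0],[0,0,0]],
    [8,[0,0,0],[0,0,0]],
    [8,[0,0,0],[0,0,0]]
  ]
}}

```text
clock: 22.55
eef_pos: [500.6, -214.4, 48.2]
tcp_rot: [3.14, 0.0, 1.468]
contact_force: [-0.2, 0.8, -0.7]
opening: 0.247
```

Emit:
{"api": "servo_tool", "payload": {
  "rows": [
    [8,[0,0,1.5],[0,0,0]],
    [8,[0,0,0],[0,0,0]],
    [8,[0,0,0],[0,0,0]]
  ]
}}

```text
clock: 22.92
eef_pos: [500.0, -214.2, 45.8]
tcp_rot: [-3.141, -0.0, 1.468]
contact_force: [0.2, -0.8, -1.1]
opening: 0.247
```

Emit:
{"api": "servo_tool", "payload": {
  "rows": [
    [8,[0,0,1.5],[0,0,0]],
    [8,[0,0,0],[0,0,0]],
    [8,[0,0,0],[0,0,0]]
  ]
}}

```text
clock: 23.3
eef_pos: [500.1, -214.2, 44.3]
tcp_rot: [-3.142, -0.0, 1.468]
contact_force: [0.1, 0.4, -1.5]
opening: 0.249
```

Emit:
{"api": "servo_tool", "payload": {
  "rows": [
    [8,[0,0,1],[0,0,0]],
    [8,[0,0,0],[0,0,0]],
    [8,[0,0,0],[0,0,0]]
  ]
}}

```text
clock: 23.68
eef_pos: [500.3, -214.3, 43.8]
tcp_rot: [3.141, 0.0, 1.468]
contact_force: [-1.4, 0.5, 5.4]
opening: 0.245
```

Emit:
{"api": "servo_tool", "payload": {
  "rows": [
    [30,[0,0,0],[0,0,0]],
    [85,[0,0,0],[0,0,0]],
    [85,[0,0,0],[0,0,0]],
    [85,[0,0,0],[0,0,0]],
    [85,[0,0,-20],[0,0,0]],
    [85,[0,0,-45],[0,0,0]],
    [85,[0,0,-55],[0,0,0]],
    [85,[0,0,0],[0,0,0]]
  ]
}}

```text
clock: 24.68
eef_pos: [502.9, -215.4, 167.7]
tcp_rot: [3.134, 0.002, 1.468]
contact_force: [-0.0, 0.4, 0.6]
opening: 0.992
```

```bash
python3 - <<'E'
from cs import *
st()
im=grab_frame("wrist"); cv2.imwrite("pics/w7.png",im)
for t in ("atomiser3_mid","atomiser2_mid"):
    for b in boxes_of("wrist",t)[:3]: print(t,round(b["conf"],2),c2w("wrist",b["centre"]).round(1))
plan([516.6,284.7,160],1.5,85)
E
```

```text
24.68 [ 502.9 -215.4  167.7] [3.134e+00 2.000e-03 1.468e+00] [-0.   0.4  0.6] 84.7
atomiser3_mid 0.66 [ 491.  -255.4   92.4]
atomiser2_mid 0.69 [ 498.2 -205.9   72.8]
[[85, [50.0, -3.0, 0.0], [-0.0, -0.0, -0.2]], [85, [50.0, -3.0, 0.0], [-0.0, -0.0, -0.2]], [85, [50.0, -3.0, 0.0], [-0.0, -0.0, -0.2]], [85, [50.0, -3.0, 0.0], [-0.0, -0.0, -0.2]], [85, [50.0, -3.0, 0.0], [-0.0, -0.0, -0.2]], [85, [50.0, -3.0, 1.0], [-0.0, -0.0, -0.2]], [85, [50.0, -2.0, 0.0], [-0.0, -0.0, -0.2]], [85, [49.0, -2.0, 1.0], [-0.0, -0.0, -0.1]]]
[[85, [50.0, -2.0, 0.0], [-0.0, -0.0, -0.2]], [85, [49.2, -2.5, 0.8], [-0.1, -0.0, -0.1]]]
from [ 499.5 -213.9  162.6] [-3.141 -0.     1.468] end [516.6 284.7 160. ]
```

Both are found standing in place. Next is the blue-band one.

Emit:
{"api": "servo_tool", "payload": {
  "rows": [
    [85,[50,-3,0],[0,0,-0.2]],
    [85,[50,-3,0],[0,0,-0.2]],
    [85,[50,-3,0],[0,0,-0.2]],
    [85,[50,-3,0],[0,0,-0.2]],
    [85,[50,-3,0],[0,0,-0.2]],
    [85,[50,-3,0],[0,0,-0.2]],
    [85,[50,-2,0],[0,0,-0.2]],
    [85,[49,-2,0],[0,0,-0.1]]
  ]
}}

```text
clock: 25.82
eef_pos: [513.1, 186.5, 161.5]
tcp_rot: [-3.139, 0.001, 1.494]
contact_force: [0.9, 0.1, -0.2]
opening: 0.996
```

Emit:
{"api": "servo_tool", "payload": {
  "rows": [
    [85,[50,-2,0],[0,0,-0.2]],
    [85,[49,-2,2],[0,0,-0.1]],
    [85,[0,0,0],[0,0,0]],
    [85,[0,0,0],[0,0,0]],
    [85,[0,0,0],[0,0,0]]
  ]
}}

```text
clock: 26.45
eef_pos: [517.3, 282.9, 160.7]
tcp_rot: [-3.14, 0.001, 1.498]
contact_force: [-0.1, -1.0, 0.9]
opening: 0.996
```

Emit:
{"api": "servo_tool", "payload": {
  "rows": [
    [85,[1,0,45],[0,0,0]],
    [85,[0,0,40],[0,0,0]],
    [85,[0,0,23],[0,0,0]],
    [85,[0,0,0],[0,0,0]],
    [85,[0,0,0],[0,0,0]]
  ]
}}

```text
clock: 27.08
eef_pos: [518.5, 284.9, 54.4]
tcp_rot: [3.141, -0.001, 1.499]
contact_force: [-0.2, 0.3, 0.2]
opening: 0.999
```

Emit:
{"api": "servo_tool", "payload": {
  "rows": [
    [8,[0,0,0],[0,0,0]],
    [8,[0,0,0],[0,0,0]],
    [8,[0,0,0],[0,0,0]],
    [8,[0,0,0],[0,0,0]],
    [8,[0,0,0],[0,0,0]]
  ]
}}

```text
clock: 27.7
eef_pos: [518.0, 285.4, 53.8]
tcp_rot: [3.141, -0.0, 1.499]
contact_force: [-1.4, -0.6, 6.3]
opening: 0.251
```

Emit:
{"api": "servo_tool", "payload": {
  "rows": [
    [8,[0,0,-8],[0,0,0]],
    [8,[0,0,-10],[0,0,0]],
    [8,[0,0,-12],[0,0,0]],
    [8,[0,0,-20],[0,0,0]],
    [8,[0,0,-30],[0,0,0]],
    [8,[0,0,-35],[0,0,0]],
    [8,[0,0,-20],[0,0,0]],
    [8,[0,0,0],[0,0,0]]
  ]
}}

```text
clock: 28.7
eef_pos: [519.1, 285.8, 191.0]
tcp_rot: [3.138, -0.002, 1.499]
contact_force: [0.5, 0.5, -2.6]
opening: 0.245
```

```bash
python3 - <<'E'
from cs import *
st(); case()
plan([505.3,-167.2,186],1.468,8)
E
```

```text
28.7 [519.1 285.8 191. ] [ 3.138e+00 -2.000e-03  1.499e+00] [ 0.5  0.5 -2.6] 20.9
case 0.9 3829 [[411, 184], [408, 241], [337, 233], [343, 177]]
[[8, [-45.0, 2.0, 0.0], [0.0, -0.0, 0.2]], [8, [-45.0, 2.0, 0.0], [0.0, -0.0, 0.2]], [8, [-45.0, 2.0, 0.0], [0.0, -0.0, 0.2]], [8, [-45.0, 3.0, 0.0], [0.0, -0.0, 0.2]], [8, [-45.0, 3.0, 0.0], [0.0, -0.0, 0.2]], [8, [-45.0, 3.0, 0.0], [0.0, -0.0, 0.2]], [8, [-45.0, 3.0, 1.0], [0.0, -0.0, 0.1]], [8, [-46.0, 3.0, 0.0], [0.0, -0.0, 0.2]]]
[[8, [-45.0, 3.0, 1.0], [0.0, -0.0, 0.1]], [8, [-45.6, 2.8, 0.3], [0.0, -0.0, 0.2]]]
from [517.6 285.  188.3] [ 3.141 -0.     1.499] end [ 505.3 -167.2  186. ]
```

Emit:
{"api": "servo_tool", "payload": {
  "rows": [
    [8,[-45,2,0],[0,0,0.2]],
    [8,[-45,2,0],[0,0,0.2]],
    [8,[-45,2,0],[0,0,0.2]],
    [8,[-45,3,0],[0,0,0.2]],
    [8,[-45,3,0],[0,0,0.2]],
    [8,[-45,3,0],[0,0,0.2]],
    [8,[-45,3,1],[0,0,0.1]],
    [8,[-46,3,0],[0,0,0.2]]
  ]
}}

```text
clock: 29.8
eef_pos: [507.6, -77.7, 186.2]
tcp_rot: [-3.14, -0.0, 1.473]
contact_force: [1.1, 0.1, -1.3]
opening: 0.25
```

Emit:
{"api": "servo_tool", "payload": {
  "rows": [
    [8,[-45,3,1],[0,0,0.1]],
    [8,[-46,3,0],[0,0,0.2]],
    [8,[0,0,8],[0,0,0]],
    [8,[0,0,0],[0,0,0]],
    [8,[0,0,0],[0,0,0]]
  ]
}}

```text
clock: 30.42
eef_pos: [505.4, -166.4, 177.9]
tcp_rot: [-3.14, -0.0, 1.469]
contact_force: [0.4, 0.3, -1.6]
opening: 0.246
```

```bash
python3 - <<'E'
from cs import *
st(); case()
im=grab_frame("wrist"); cv2.imwrite("pics/w8.png",im)
c=R2(-.103)
for l in [(-86,-106,45),(86,-106,45),(-86,106,45),(86,106,45)]: print(l,px("wrist",np.r_[c@l[:2]+[503,-191.5],l[2]]).round(1))
E
```

```text
30.43 [ 505.4 -166.4  177.9] [-3.14  -0.     1.469] [ 0.4  0.3 -1.6] 21.0
case 0.58 2046 [[409, 240], [339, 235], [341, 178], [365, 179], [411, 203]]
(-86, -106, 45) [248.  290.7]
(86, -106, 45) [393.3 290.8]
(-86, 106, 45) [233.5 102.2]
(86, 106, 45) [408.2 102.3]
```

View pics/w8.png

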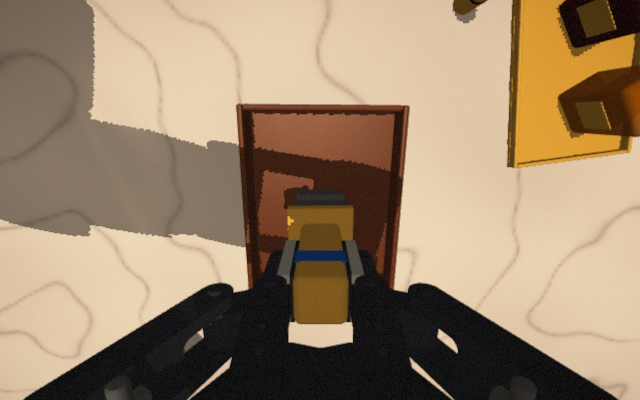

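w8 shows the blue-band atomiser upright, and the far rim of the case at row 104 against 102 predicted. I lower it.

Emit:
{"api": "servo_tool", "payload": {
  "rows": [
    [8,[0,0,40],[0,0,0]],
    [8,[0,0,40],[0,0,0]],
    [8,[0,0,35],[0,0,0]],
    [8,[0,0,12],[0,0,0]],
    [8,[0,0,4],[0,0,0]],
    [8,[0,0,0],[0,0,0]],
    [8,[0,0,0],[0,0,0]],
    [8,[0,0,0],[0,0,0]]
  ]
}}

```text
clock: 31.58
eef_pos: [506.2, -167.7, 48.2]
tcp_rot: [3.14, 0.0, 1.468]
contact_force: [-0.1, -0.0, -2.6]
opening: 0.251
```

Emit:
{"api": "servo_tool", "payload": {
  "rows": [
    [8,[0,0,1],[0,0,0]],
    [8,[0,0,0],[0,0,0]],
    [8,[0,0,0],[0,0,0]]
  ]
}}

```text
clock: 31.95
eef_pos: [505.6, -167.5, 46.4]
tcp_rot: [-3.142, -0.0, 1.468]
contact_force: [0.2, -0.4, -1.9]
opening: 0.25
```

Emit:
{"api": "servo_tool", "payload": {
  "rows": [
    [8,[0,0,1.5],[0,0,0]],
    [8,[0,0,0],[0,0,0]],
    [8,[0,0,0],[0,0,0]]
  ]
}}

```text
clock: 32.33
eef_pos: [505.7, -167.5, 44.8]
tcp_rot: [3.142, -0.0, 1.468]
contact_force: [-0.1, 0.3, -1.2]
opening: 0.249
```

Emit:
{"api": "servo_tool", "payload": {
  "rows": [
    [8,[0,0,1],[0,0,0]],
    [8,[0,0,0],[0,0,0]],
    [8,[0,0,0],[0,0,0]]
  ]
}}

```text
clock: 32.7
eef_pos: [505.8, -167.5, 44.8]
tcp_rot: [3.141, 0.0, 1.468]
contact_force: [-3.0, 0.8, 11.1]
opening: 0.249
```

Emit:
{"api": "servo_tool", "payload": {
  "rows": [
    [30,[0,0,0],[0,0,0]],
    [85,[0,0,0],[0,0,0]],
    [85,[0,0,0],[0,0,0]],
    [85,[0,0,0],[0,0,0]],
    [85,[0,0,-20],[0,0,0]],
    [85,[0,0,-45],[0,0,0]],
    [85,[0,0,-55],[0,0,0]],
    [85,[0,0,0],[0,0,0]]
  ]
}}

```text
clock: 33.7
eef_pos: [508.5, -168.4, 168.1]
tcp_rot: [3.134, 0.002, 1.468]
contact_force: [-0.1, -0.3, -0.7]
opening: 0.996
```

```bash
python3 - <<'E'
from cs import *
st()
im=grab_frame("wrist"); cv2.imwrite("pics/w9.png",im)
for t in ("atomiser3_mid","atomiser2_mid","atomiser1_mid"):
    for b in boxes_of("wrist",t)[:2]: print(t,round(b["conf"],2),c2w("wrist",b["centre"]).round(1))
plan([522.3,351,160],1.5,85)
E
```

```text
33.7 [ 508.5 -168.4  168.1] [3.134e+00 2.000e-03 1.468e+00] [-0.1 -0.3 -0.7] 85.1
atomiser3_mid 0.75 [ 490.3 -254.9  103.6]
atomiser2_mid 0.6 [ 500.5 -203.6   92.3]
[[85, [47.0, -3.0, 0.0], [-0.0, -0.0, -0.2]], [85, [47.0, -3.0, 0.0], [-0.0, -0.0, -0.2]], [85, [47.0, -3.0, 0.0], [-0.0, -0.0, -0.2]], [85, [47.0, -3.0, 0.0], [-0.0, -0.0, -0.2]], [85, [47.0, -3.0, 0.0], [-0.0, -0.0, -0.1]], [85, [47.0, -2.0, 0.0], [-0.0, -0.0, -0.2]], [85, [47.0, -2.0, 1.0], [-0.0, -0.0, -0.1]], [85, [47.0, -2.0, 0.0], [-0.0, -0.0, -0.2]]]
[[85, [47.0, -2.0, 1.0], [-0.0, -0.0, -0.1]], [85, [47.0, -2.0, 0.0], [-0.1, -0.0, -0.2]], [85, [47.7, -2.6, 0.9], [-0.0, -0.0, -0.1]]]
from [ 504.7 -167.1  162.6] [-3.14  -0.     1.468] end [522.3 351.  160. ]
```

Emit:
{"api": "servo_tool", "payload": {
  "rows": [
    [85,[47,-3,0],[0,0,-0.2]],
    [85,[47,-3,0],[0,0,-0.2]],
    [85,[47,-3,0],[0,0,-0.2]],
    [85,[47,-3,0],[0,0,-0.2]],
    [85,[47,-3,0],[0,0,-0.1]],
    [85,[47,-2,0],[0,0,-0.2]],
    [85,[47,-2,1],[0,0,-0.1]],
    [85,[47,-2,0],[0,0,-0.2]]
  ]
}}

```text
clock: 34.9
eef_pos: [518.0, 210.1, 161.1]
tcp_rot: [-3.139, 0.001, 1.493]
contact_force: [1.3, -0.3, 0.2]
opening: 1.0
```

Emit:
{"api": "servo_tool", "payload": {
  "rows": [
    [85,[47,-2,1],[0,0,-0.1]],
    [85,[47,-2,0],[0,0,-0.2]],
    [85,[48,-2,1],[0,0,-0.1]],
    [85,[0,0,0],[0,0,0]],
    [85,[0,0,0],[0,0,0]],
    [85,[0,0,0],[0,0,0]]
  ]
}}

```text
clock: 35.65
eef_pos: [523.6, 349.6, 160.2]
tcp_rot: [-3.141, 0.001, 1.498]
contact_force: [-0.3, -0.1, 0.1]
opening: 0.993
```

Emit:
{"api": "servo_tool", "payload": {
  "rows": [
    [85,[1,-1,45],[0,0,0]],
    [85,[0,0,40],[0,0,0]],
    [85,[0,0,22],[0,0,0]],
    [85,[0,0,0],[0,0,0]],
    [85,[0,0,0],[0,0,0]]
  ]
}}

```text
clock: 36.28
eef_pos: [523.7, 351.8, 55.0]
tcp_rot: [3.141, -0.001, 1.499]
contact_force: [0.3, 0.7, 0.4]
opening: 0.996
```

Emit:
{"api": "servo_tool", "payload": {
  "rows": [
    [8,[0,0,0],[0,0,0]],
    [8,[0,0,0],[0,0,0]],
    [8,[0,0,0],[0,0,0]],
    [8,[0,0,0],[0,0,0]],
    [8,[0,0,0],[0,0,0]]
  ]
}}

```text
clock: 36.9
eef_pos: [523.1, 352.2, 54.3]
tcp_rot: [3.141, -0.0, 1.499]
contact_force: [-1.0, -0.5, 5.1]
opening: 0.249
```

Emit:
{"api": "servo_tool", "payload": {
  "rows": [
    [8,[0,0,-8],[0,0,0]],
    [8,[0,0,-10],[0,0,0]],
    [8,[0,0,-12],[0,0,0]],
    [8,[0,0,-20],[0,0,0]],
    [8,[0,0,-30],[0,0,0]],
    [8,[0,0,-35],[0,0,0]],
    [8,[0,0,-20],[0,0,0]],
    [8,[0,0,0],[0,0,0]]
  ]
}}

```text
clock: 37.9
eef_pos: [524.3, 352.8, 192.1]
tcp_rot: [3.138, -0.003, 1.499]
contact_force: [0.6, -0.7, -1.8]
opening: 0.248
```

```bash
python3 - <<'E'
from cs import *
st(); case()
cv2.imwrite("pics/top2.png",grab_frame("top")[90:310,160:480])
plan([510.2,-119.8,186],1.468,8)
E
```

```text
37.9 [524.3 352.8 192.1] [ 3.138e+00 -3.000e-03  1.499e+00] [ 0.6 -0.7 -1.8] 21.2
[[8, [-47.0, 2.0, 0.0], [-0.0, 0.0, 0.2]], [8, [-47.0, 2.0, 0.0], [-0.0, 0.0, 0.2]], [8, [-47.0, 3.0, 0.0], [-0.0, 0.0, 0.2]], [8, [-47.0, 3.0, 0.0], [-0.0, 0.0, 0.2]], [8, [-47.0, 3.0, 0.0], [-0.0, 0.0, 0.2]], [8, [-47.0, 3.0, 1.0], [-0.0, 0.0, 0.2]], [8, [-47.0, 3.0, 0.0], [-0.0, 0.0, 0.1]], [8, [-47.0, 3.0, 1.0], [-0.0, 0.0, 0.2]]]
[[8, [-47.0, 3.0, 0.0], [-0.0, 0.0, 0.1]], [8, [-47.7, 3.5, 0.6], [-0.0, 0.0, 0.2]]]
from [522.5 351.6 188.3] [-3.141e+00  1.000e-03  1.499e+00] end [ 510.2 -119.8  186. ]
```

```bash
python3 - <<'E'
import cv2
cv2.imwrite("pics/top2b.png",cv2.resize(cv2.imread("pics/top2.png"),None,fx=2.5,fy=2.5,interpolation=cv2.INTER_CUBIC))
E
```

```text
(no output)
```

View pics/top2b.png

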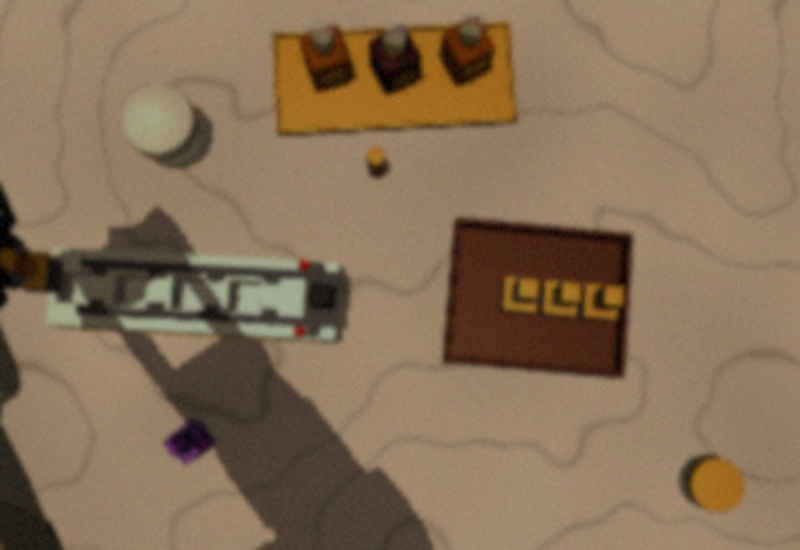

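Three atomisers stand in the unmoved case at (520,295), (562,298) and (605,300). The sockets are empty and the fourth, red-band, is in the gripper at the left.

Emit:
{"api": "servo_tool", "payload": {
  "rows": [
    [8,[-47,2,0],[0,0,0.2]],
    [8,[-47,2,0],[0,0,0.2]],
    [8,[-47,3,0],[0,0,0.2]],
    [8,[-47,3,0],[0,0,0.2]],
    [8,[-47,3,0],[0,0,0.2]],
    [8,[-47,3,1],[0,0,0.2]],
    [8,[-47,3,0],[0,0,0.1]],
    [8,[-47,3,1],[0,0,0.2]]
  ]
}}

```text
clock: 39.05
eef_pos: [512.7, -26.0, 185.9]
tcp_rot: [-3.14, 0.0, 1.473]
contact_force: [0.5, 0.7, -0.7]
opening: 0.248
```

Emit:
{"api": "servo_tool", "payload": {
  "rows": [
    [8,[-47,3,0],[0,0,0.1]],
    [8,[-48,3,0],[0,0,0.2]],
    [8,[0,0,8],[0,0,0]],
    [8,[0,0,0],[0,0,0]],
    [8,[0,0,0],[0,0,0]]
  ]
}}

```text
clock: 39.67
eef_pos: [510.0, -118.7, 178.5]
tcp_rot: [-3.141, -0.0, 1.469]
contact_force: [0.0, -0.0, -1.5]
opening: 0.245
```

```bash
python3 - <<'E'
from cs import *
st(); 
im=grab_frame("wrist"); cv2.imwrite("pics/w10.png",im)
c=R2(-.103)
for l in [(-86,-106,45),(86,-106,45),(-86,106,45),(86,106,45)]: print(l,px("wrist",np.r_[c@l[:2]+[503,-191.5],l[2]]).round(1))
E
```

```text
39.67 [ 510.  -118.7  178.5] [-3.141 -0.     1.469] [ 0.  -0.  -1.5] 20.9
(-86, -106, 45) [251.3 324.9]
(86, -106, 45) [391.1 325. ]
(-86, 106, 45) [238.  151.4]
(86, 106, 45) [404.9 151.5]
```

View pics/w10.png

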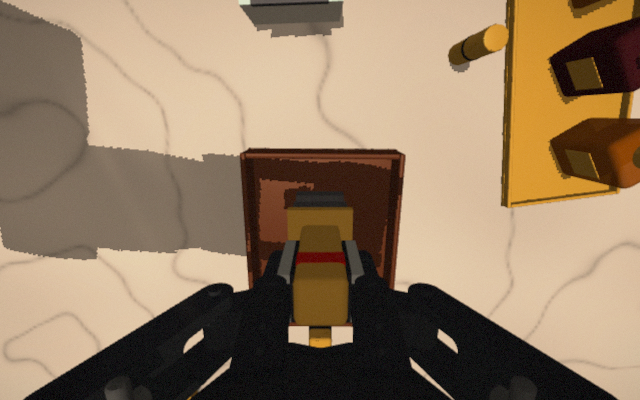

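w10 shows the red-band atomiser upright and the far rim at row 151, as predicted. I lower it.

Emit:
{"api": "servo_tool", "payload": {
  "rows": [
    [8,[0,0,40],[0,0,0]],
    [8,[0,0,40],[0,0,0]],
    [8,[0,0,35],[0,0,0]],
    [8,[0,0,12],[0,0,0]],
    [8,[0,0,4],[0,0,0]],
    [8,[0,0,0],[0,0,0]],
    [8,[0,0,0],[0,0,0]],
    [8,[0,0,0],[0,0,0]]
  ]
}}

```text
clock: 40.72
eef_pos: [510.8, -119.8, 48.7]
tcp_rot: [3.14, 0.0, 1.468]
contact_force: [0.0, -0.2, -1.4]
opening: 0.245
```

Emit:
{"api": "servo_tool", "payload": {
  "rows": [
    [8,[0,0,1.5],[0,0,0]],
    [8,[0,0,0],[0,0,0]],
    [8,[0,0,0],[0,0,0]]
  ]
}}

```text
clock: 41.1
eef_pos: [510.2, -119.7, 46.3]
tcp_rot: [-3.141, -0.0, 1.468]
contact_force: [-0.1, -0.6, -2.3]
opening: 0.246
```

Emit:
{"api": "servo_tool", "payload": {
  "rows": [
    [8,[0,0,1],[0,0,0]],
    [8,[0,0,0],[0,0,0]],
    [8,[0,0,0],[0,0,0]]
  ]
}}

```text
clock: 41.48
eef_pos: [510.1, -119.6, 45.3]
tcp_rot: [-3.141, -0.0, 1.468]
contact_force: [0.1, 0.3, -1.5]
opening: 0.25
```

Emit:
{"api": "servo_tool", "payload": {
  "rows": [
    [8,[0,0,1],[0,0,0]],
    [8,[0,0,0],[0,0,0]],
    [8,[0,0,0],[0,0,0]]
  ]
}}

```text
clock: 41.85
eef_pos: [510.3, -119.7, 45.2]
tcp_rot: [3.141, 0.0, 1.468]
contact_force: [-3.2, 0.5, 10.7]
opening: 0.245
```

Emit:
{"api": "servo_tool", "payload": {
  "rows": [
    [30,[0,0,0],[0,0,0]],
    [85,[0,0,0],[0,0,0]],
    [85,[0,0,0],[0,0,0]],
    [85,[0,0,0],[0,0,0]],
    [85,[0,0,-20],[0,0,0]],
    [85,[0,0,-45],[0,0,0]],
    [85,[0,0,-55],[0,0,0]],
    [85,[0,0,0],[0,0,0]]
  ]
}}

```text
clock: 42.85
eef_pos: [513.1, -120.4, 168.5]
tcp_rot: [3.134, 0.001, 1.468]
contact_force: [-0.3, 0.5, -0.1]
opening: 0.996
```

```bash
python3 - <<'E'
from cs import *
st(); case()
for t in ("atomiser3_mid","atomiser2_mid","atomiser1_mid","atomiser0_mid"):
    for b in boxes_of("top",t)[:2]: print(t,round(b["conf"],2),c2w("top",b["centre"]).round(1))
plan([502.6,60.8,160],1.5,85)
E
```

```text
42.85 [ 513.1 -120.4  168.5] [3.134e+00 1.000e-03 1.468e+00] [-0.3  0.5 -0.1] 85.1
case 0.72 984 [[396, 203], [397, 239], [349, 234], [351, 216], [386, 200]]
atomiser3_mid 0.41 [ 493.3 -245.5   53.9]
atomiser2_mid 0.74 [345.5 213.9  55.1]
atomiser2_mid 0.66 [ 493.4 -202.4   59.9]
atomiser1_mid 0.73 [ 491.  -202.4   59.2]
atomiser1_mid 0.39 [ 489.9 -168.1   58.2]
[[85, [45.0, -6.0, 1.0], [-0.0, -0.0, -0.5]], [85, [45.0, -6.0, 1.0], [-0.0, -0.0, -0.4]], [85, [44.0, -6.0, 1.0], [-0.1, -0.0, -0.5]], [85, [44.9, -4.9, 0.1], [-0.0, -0.0, -0.4]]]
from [ 509.2 -119.4  163. ] [-3.139 -0.     1.468] end [502.6  60.8 160. ]
```

Emit:
{"api": "servo_tool", "payload": {
  "rows": [
    [85,[45,-6,1],[0,0,-0.5]],
    [85,[45,-6,1],[0,0,-0.4]],
    [85,[44,-6,1],[0,0,-0.5]],
    [85,[45,-5,0],[0,0,-0.4]],
    [85,[0,0,0],[0,0,0]],
    [85,[0,0,0],[0,0,0]],
    [85,[0,0,0],[0,0,0]]
  ],
  "force": 40
}}

```text
clock: 44.02
eef_pos: [503.3, 59.8, 161.0]
tcp_rot: [-3.141, 0.0, 1.498]
contact_force: [-0.4, -0.1, -0.8]
opening: 0.999
```

```bash
python3 - <<'E'
from cs import *
plan([502.6,60.8,52.5],1.5,85,3)
cv2.imwrite("pics/top3.png",cv2.resize(grab_frame("top")[90:310,160:480],None,fx=2.5,fy=2.5,interpolation=cv2.INTER_CUBIC))
E
```

```text
[[85, [0.0, -0.0, 36.0], [-0.0, 0.0, -0.0]], [85, [1.0, -0.0, 36.0], [-0.0, 0.0, -0.0]], [85, [0.0, -0.7, 36.5], [-0.0, 0.0, -0.1]]]
from [503.3  59.8 161. ] [-3.141  0.     1.498] end [502.6  60.8  52.5]
```

View pics/top3.png

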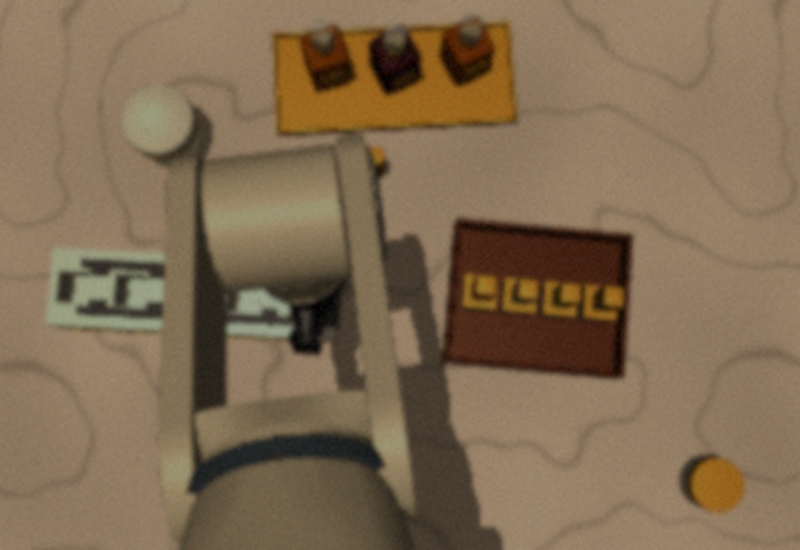

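All four stand in the case (row 295, columns 480–605), and the bystanders are in place. Now I'll grip the knob and close the keeper.

Emit:
{"api": "servo_tool", "payload": {
  "rows": [
    [85,[0,0,45],[0,0,0]],
    [85,[1,-1,40],[0,0,0]],
    [85,[0,0,23],[0,0,0]],
    [85,[0,0,0],[0,0,0]],
    [85,[0,0,0],[0,0,0]]
  ]
}}

```text
clock: 44.7
eef_pos: [503.3, 61.4, 54.2]
tcp_rot: [3.141, -0.0, 1.499]
contact_force: [0.8, 0.4, 0.4]
opening: 0.999
```

Emit:
{"api": "servo_tool", "payload": {
  "rows": [
    [10,[0,0,0],[0,0,0]],
    [10,[0,0,0],[0,0,0]],
    [10,[0,0,0],[0,0,0]],
    [10,[0,0,0],[0,0,0]],
    [10,[0,0,0],[0,0,0]]
  ]
}}

```text
clock: 45.32
eef_pos: [502.4, 61.8, 53.8]
tcp_rot: [-3.141, -0.0, 1.5]
contact_force: [-3.1, 0.7, 6.9]
opening: 0.276
```

Emit:
{"api": "servo_tool", "payload": {
  "rows": [
    [10,[0,0,-9],[0,0,0]],
    [10,[0,0,-8],[0,0,0]],
    [10,[0,0,0],[0,0,0]],
    [10,[0,0,0],[0,0,0]]
  ]
}}

```text
clock: 45.82
eef_pos: [502.3, 61.8, 70.3]
tcp_rot: [-3.141, -0.0, 1.499]
contact_force: [-1.7, 0.5, -2.8]
opening: 0.275
```

Emit:
{"api": "servo_tool", "payload": {
  "rows": [
    [10,[8,0,0],[0,0,0]],
    [10,[8,0,0],[0,0,0]],
    [10,[8,0,0],[0,0,0]],
    [10,[6,0,0],[0,0,0]],
    [10,[0,0,0],[0,0,0]],
    [10,[0,0,0],[0,0,0]]
  ]
}}

```text
clock: 46.58
eef_pos: [504.4, 91.9, 70.3]
tcp_rot: [-3.141, -0.0, 1.5]
contact_force: [-3.5, 1.1, -4.0]
opening: 0.274
```

Emit:
{"api": "servo_tool", "payload": {
  "rows": [
    [10,[1,0,0],[0,0,0]],
    [10,[0,0,0],[0,0,0]],
    [10,[0,0,0],[0,0,0]]
  ]
}}

```text
clock: 46.95
eef_pos: [504.5, 92.5, 70.3]
tcp_rot: [-3.141, 0.0, 1.499]
contact_force: [-4.0, -0.4, -2.3]
opening: 0.274
```

Emit:
{"api": "servo_tool", "payload": {
  "rows": [
    [10,[0.5,0,0],[0,0,0]],
    [10,[0,0,0],[0,0,0]],
    [10,[0,0,0],[0,0,0]]
  ]
}}

```text
clock: 47.32
eef_pos: [504.5, 93.1, 70.3]
tcp_rot: [-3.141, 0.0, 1.499]
contact_force: [-4.2, -0.8, -2.0]
opening: 0.272
```

Emit:
{"api": "servo_tool", "payload": {
  "rows": [
    [10,[0,0,9],[0,0,0]],
    [10,[0,0,7],[0,0,0]],
    [10,[0,0,0],[0,0,0]],
    [10,[0,0,0],[0,0,0]]
  ]
}}

```text
clock: 47.82
eef_pos: [504.6, 93.3, 54.3]
tcp_rot: [-3.141, -0.0, 1.499]
contact_force: [-5.5, 2.1, -3.1]
opening: 0.277
```

Emit:
{"api": "servo_tool", "payload": {
  "rows": [
    [85,[0,0,0],[0,0,0]],
    [85,[0,0,0],[0,0,0]],
    [85,[0,0,0],[0,0,0]],
    [85,[0,0,0],[0,0,0]],
    [85,[0,0,-40],[0,0,0]],
    [85,[0,0,-50],[0,0,0]],
    [85,[-30,0,-45],[0,0,0]],
    [85,[0,0,0],[0,0,0]]
  ]
}}

```text
clock: 48.82
eef_pos: [505.0, 62.4, 193.0]
tcp_rot: [3.135, -0.001, 1.498]
contact_force: [-0.4, -0.1, -0.1]
opening: 0.997
```

```bash
python3 - <<'E'
from cs import *
st()
im=grab_frame("wrist"); cv2.imwrite("pics/w11.png",cv2.resize(im[40:240,220:440],None,fx=2.9,fy=2.9,interpolation=cv2.INTER_CUBIC))
D=np.array([511.8,212.5]);a=-.071
for l in [(0,-107,120),(0,-107,131),(0,-107,76),(38.5,-126.5,72),(-38.5,-126.5,72)]:
    print(l,((px("wrist",np.r_[R2(a)@l[:2]+D,l[2]])-[220,40])*2.9).round(1))
E
```

```text
48.83 [505.   62.4 193. ] [ 3.135e+00 -1.000e-03  1.498e+00] [-0.4 -0.1 -0.1] 85.2
(0, -107, 120) [283.2 315. ]
(0, -107, 131) [283.  319.6]
(0, -107, 76) [283.9 300.1]
(38.5, -126.5, 72) [396.6 356.4]
(-38.5, -126.5, 72) [171.6 357.1]
```

View pics/w11.png

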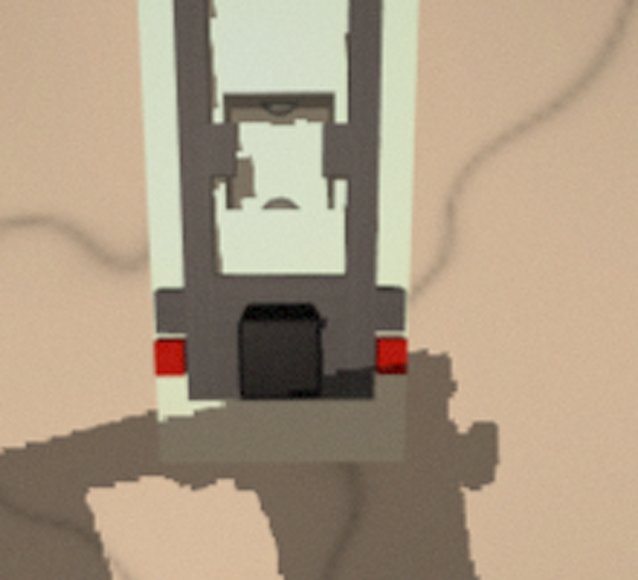

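w11 shows the feet at row 310, behind the red bumps at row 356, with a visible gap between them. The knob edges at rows 304 and 318 fit lift 0 at about 1.5 mm of slide. One last overall look before handing in.

```bash
python3 - <<'E'
from h import *
a=grab_frame("scene")[60:400,180:560];cv2.imwrite("pics/s2.png",cv2.resize(a,None,fx=1.75,fy=1.75,interpolation=cv2.INTER_CUBIC))
E
```

```text
(no output)
```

View pics/s2.png

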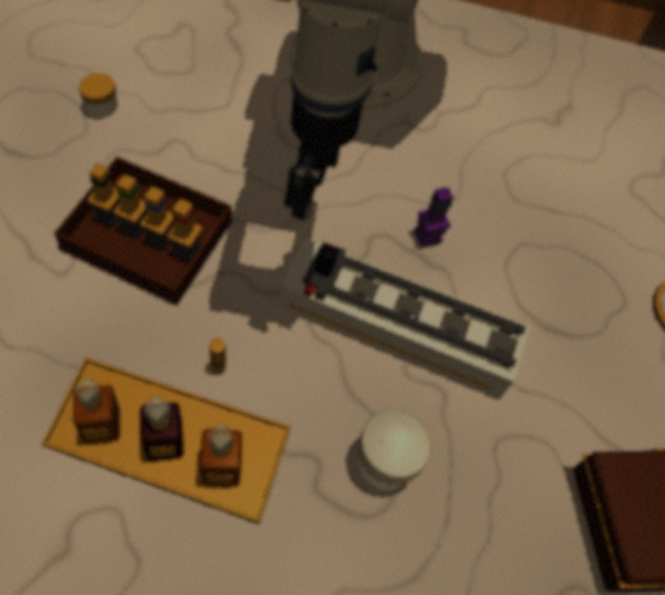

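The four atomisers stand in the case at (100,190) to (185,230), the keeper is shut at (325,265), and all bystanders are where they began.

```bash
python3 -c "
from h import *
st(); print(sign_off())"
```

```text
48.92 [502.8  63.1 189.5] [ 3.141 -0.     1.498] [-0.5 -0.9 -0.1] 84.8
the job is handed in; nothing more can be done
None
```

The job is done and handed in at about 49 s. I lifted the keeper over the bumps and slid it open. All four atomisers were there; each now stands upright in the leather case. I then lifted the keeper back and slid it shut.

**Last checks:**
- **Atomisers and bystanders:** The final scene picture shows all four standing in the case. The oud bottles, burner, lipstick, cream jar and purple look-alike are where they started.
- **Keeper:** The closing wrist view shows its feet behind the bumps with a small gap. The knob's edges fit fully down at about 1.5 mm of slide, inside the 0–3.5 mm range. I judged this from that one picture, not by pressing on the keeper.
- **Gripper:** It was open and clear of everything at hand-in.

**What disagreed:** The fingertips turned out to be about 35 mm behind the stated TCP. Because of that, the first knob grasp closed on top of the knob at about 8 N. I corrected the depth and the grips after that all held. After I set the blue-band atomiser down, the detector missed it once, but later pictures show it standing. I saw neither a case knock nor a grip slackening.

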